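Complete the column-change kit

ROBOT

A 6-joint arm with a two-finger parallel gripper is mounted at the origin on a cart in front of the work surface, level with it; the furniture and walls round the work are solid. World frame = base frame: x ahead of the robot, y to its left, z up, the work surface at z = 0. Lengths are in mm, angles in degrees, forces in N, time in s.
With the tool pointing down it reaches from about 300 to 850 mm from the base axis. Payload 4.2 kg.
Tool frame: the origin (TCP) lies at the very end of the fingers, on their centre line; the grasp point (between the pads) lies 19 mm behind it; z points along the fingers, y is the direction in which the jaws open and shut (so a half turn about z gives the same grasp; the last joint's range is limited). The gripper opens to 91 mm and grips with 3 to 60 N. Pads are 32 mm wide; open, the fingers measure 118 mm over their backs; the gripper's body (76 mm by 178 mm) begins 60 mm behind the grasp point.
Start: joints at [-71.276, 18.312, 89.639, -0, 72.044, -1.146], TCP at [195.441, -540.783, 213.976] pointing down, gripper open.
Joint ranges: [-177.97, 177.97], [-48.28, 115.42], [12.27, 149.76], [-77.06, 257.06], [2.81, 150.46], [-146.56, 146.56]. Speed limits (degrees/s): [147.25, 147.25, 180, 180, 180, 180].

INTERFACE

Orientations are given as [roll, pitch, yaw] about the fixed x, y, z axes, in that order (R = Rz(yaw) Ry(pitch) Rx(roll)).
In Python, from workcell import env gives the robot as it stands. The module is installed in compiled form; this text tells all that it offers.
- The arm moves only by the tool arm_command, never from a script. Its argument "targets" is a list of rows, each a list of 5 numbers: the closure, from 0 (fully open) to 1 (shut), then the shift along the tool's x, y, z each as a share of 50 cm, from -1 to 1, then the turn about the tool's z as a share of pi/4 rad, from -1 to 1. A call has 1 to 8 rows; each row is the pose to reach, as a shift and turn from the pose measured when the call began, along the tool's axes at that moment; what a row does not reach only later rows make up. A row lasts 1/12 s, in which the tool goes at most 41.7 mm and 7.16 degrees, less where a joint would pass 70% of its speed; a pose out of reach is approached as far as the arm can. A call with a number of a shift or a turn outside -1 to 1 is refused whole. A call with a gripper value outside its range is refused whole. The fingers move at their own pace and stop on an object; "squeeze" is the grip in N (left out, the last holds). Time passes only in rows, so rows that repeat a pose let the fingers close. It gives the time, the measured TCP pose, the force and the opening at its end, in the units of the state.
- env.state(): the state, without advancing time (a new reading comes with each control period).
- env.grab_frame(name): name is "side" or "top" or "wrist"; returns the picture (400x640x3 uint8, red, green, blue); there is no depth.
- env.camera_params(name): a dict with "camera_matrix" (3x3 intrinsics, pixels), "R" (3x3) and "t" (3): a world point X has camera coordinates R X + t; the wrist camera has in their place "hand_eye" (4x4, takes a point from camera to tool coordinates, whose origin is the TCP and whose axes are the flange's). Camera axes: x right, y down, z forward; pixel columns grow to the right and rows downward; lengths in mm; the calibration is good to about 2 mm. The wrist camera is an equidistant fisheye: a pixel r from the principal point sees the ray r / f radians off the axis. A picture is of the moment at which its call begins: read the wrist's pose just before it. camera_params takes no time and is no camera call.
- env.job_done(): hands the job in, once; it reports no verdict.
The state is a dict: "time_s": time; "qpos": joint angles; "qvel": joint speeds; "effort": joint torques, N m; "ee_pos": TCP position; "ee_rot": TCP orientation; "force": force on the tool from outside, world axes, zero at the start; "torque": the same for the moment, N m; "gripper_width": finger opening in mm.
Only numpy, scipy, OpenCV 4.12 (cv2) and the standard library are available. Lean on these libraries where they do the work, as an engineer would, in place of code of your own. Each camera call takes 0.05 s, during which the arm holds its last target.

TASK

Put the column-change kit back together in its tray: lay the column with the red end plugs, the open-end spanner, the red-handled screwdriver and the green USB stick each flat in the recess shaped for it. Leave the longer column without plugs and the marker with the red cap lying where they are; they do not belong to the kit. Set the column down gently, it must not be dropped.

Things in the scene. Friction and masses are not known exactly. Their poses are not given: they have to be found in the camera images.
- column_mid (a point): Separation column for the kit: polished steel tube 9.6 mm thick with 15 mm hexagon nuts, a red plug in each end; 132 mm long, 13 mm high, 80 g, lying on the bench. This point is its middle, 6.5 mm above its underside; y along the column, z up as it lies. Grip the tube at the middle across x (10 mm wide)
- spanner: Double open-end spanner, steel, 158 mm long, jaws 23 mm wide at both ends, 5 mm thick, lying flat. Origin: centre of its underside; y along it, z up. Grip the shank at the middle across x (9 mm wide, 4 mm high): fingertips about 2 mm above the surface
- screwdriver_mid (a point): Screwdriver, 196 mm long, lying: red handle 95 mm long, 25 mm wide and 24 mm high on the +y half (from y = 3 to 98 mm), thin steel blade on the -y half. This point is the middle of its length, 12 mm above its underside; y along it toward the handle end. Grip the handle at y = 48 mm across x
- usb_stick: USB stick with a green case and a steel plug, 18 x 49 x 8 mm, 15 g, lying flat. Origin: centre of its underside; y along it, z up. Grip it at the middle across x (18 mm wide)
- bare_column: Look-alike: a longer separation column, 182 mm, steel, without red plugs, 15 x 13 mm; to be left alone. Origin: centre of its underside; y along it
- marker: Look-alike: felt-tip marker, white barrel and red cap, 14 x 133 x 15 mm; to be left alone. Origin: centre of its underside; y along it
- insert_column: Fixed tray insert 72 x 224 x 18 mm: dark, 10 mm deep yellow recess. Origin: centre of underside; y lengthwise, z up; recess floor z = 8 mm, 11 above bench. For the column: straight slot 150 mm long (y = -75 to 75) and 29 mm wide. Dark finger trough, as deep, right across at y = -26 to 26 mm; open pads <= 40 mm there. Column's middle over the origin, y along y, either way
- insert_spanner: Fixed tray insert 72 x 224 x 18 mm: dark, 10 mm deep yellow recess. Origin: centre of underside; y lengthwise, z up; recess floor z = 8 mm, 11 above bench. For the spanner: 176 mm long, 23 mm wide, both ends (|y| = 46 to 88) 37 mm wide. Dark finger trough, as deep, right across at y = -26 to 26 mm; open pads <= 40 mm there. Spanner's origin over this one, y along y, either way
- insert_screwdriver: Fixed tray insert 72 x 224 x 18 mm: dark, 10 mm deep yellow recess. Origin: centre of underside; y lengthwise, z up; recess floor z = 8 mm, 11 above bench. For the screwdriver: 20 mm wide for the blade (y = -106 to -6), 40 mm for the handle (y = -6 to 106). Dark finger trough, as deep, right across at y = 22 to 74 mm; open pads <= 40 mm there. Its middle over the origin, handle to +y
- insert_usb: Fixed tray insert 72 x 224 x 18 mm: dark, 10 mm deep yellow recess. Origin: centre of underside; y lengthwise, z up; recess floor z = 8 mm, 11 above bench. For the USB stick: only a short pocket, 68 x 34 mm. Tray rim 24 mm above bench. Dark finger trough, as deep, right across at y = -26 to 26 mm; open pads <= 40 mm there. Stick's origin over this one, y along y, either way

How it is judged (in metres and radians):
At the end, for the whole second after the job is handed in: The plugged column, the spanner, the screwdriver and the USB stick each lie at rest, released, on the floor of their own recess (within 4 mm of its depth), centred within 12 mm across and 15 mm along the recess, in line with it within 0.2 rad (USB stick 0.4 rad) (x of column_mid in the frame of insert_column between -0.012 and 0.012 m and y of column_mid in the frame of insert_column between -0.015 and 0.015 m and z of column_mid in the frame of insert_column below 0.0185 m and angle between the y axis of column and the y axis of insert_column, either way round below 0.2 rad and linear speed of each of column, spanner, screwdriver, usb_stick below 0.02 m/s and angular speed of each of column, spanner, screwdriver, usb_stick below 0.3 rad/s and x of spanner in the frame of insert_spanner between -0.012 and 0.012 m and y of spanner in the frame of insert_spanner between -0.015 and 0.015 m and z of spanner in the frame of insert_spanner below 0.012 m and angle between the y axis of spanner and the y axis of insert_spanner, either way round below 0.2 rad and x of screwdriver_mid in the frame of insert_screwdriver between -0.012 and 0.012 m and y of screwdriver_mid in the frame of insert_screwdriver between -0.015 and 0.015 m and z of screwdriver_mid in the frame of insert_screwdriver below 0.024 m and angle between the y axis of screwdriver and the y axis of insert_screwdriver, either way round below 0.2 rad and x of usb_stick in the frame of insert_usb between -0.012 and 0.012 m and y of usb_stick in the frame of insert_usb between -0.015 and 0.015 m and z of usb_stick in the frame of insert_usb below 0.012 m and angle between the y axis of usb_stick and the y axis of insert_usb, either way round below 0.4 rad); the robot touches nothing.
It fails at once if the longer column without plugs is moved by more than 25 mm (distance of bare_column from where it was at the start of the episode above 0.025 m).
It fails at once if the marker is moved by more than 25 mm (distance of marker from where it was at the start of the episode above 0.025 m).
It fails at once if the plugged column is dropped: it falls freely at more than 0.7 m/s (a fall of about 25 mm) (linear speed of column above 0.7 m/s and contact force between column and the fingers below 0.05 N and contact force between column and anything else below 0.05 N).
It also fails if it takes over 102 s, if anything falls off the work surface, if the arm or the gripper's body presses on something with over 40 N, if the wrist force passes 120 N, or if a joint passes its speed limit or range.

## Working session

There is one attempt and no reset: what is moved stays moved. The work goes in short steps, Python scripts to look and compute and a tool call to move; the robot and the scene stay as the last step left them, time stands still between calls to the robot, and variables do not carry over. Pictures are saved under pics/ and viewed, and the job is handed in when it is done.

Besides the shell and the picture viewer there is one more tool, called after "Call:" as a command line: name --pt "numbers of a row" for each row, then --argument value for the rest. arm_command: Moves the arm, as the interface text tells. Shift numbers are shares of 50 cm and turn numbers shares of pi/4 rad, none past 1 either way. Its arguments: {"type":"object","properties":{"targets":{"type":"array"},"squeeze":{"type":"number"}},"required":["targets"]}

```bash
ls; mkdir -p pics
python3 - <<'E'
from workcell import env
import cv2
print(env.state())
for n in ("top","side","wrist"):
    im=env.grab_frame(n); cv2.imwrite(f"pics/{n}0.png",im[:,:,::-1]); print(n,env.camera_params(n))
E
```

```text
pics
{'time_s': 0.0, 'qpos': array([-7.12761726e+01,  1.83531542e+01,  8.97074962e+01, -2.14255309e-03,
        7.20433758e+01, -1.14562133e+00]), 'qvel': array([ 0.05299034, -0.03779644,  0.02454466, -0.03274977, -0.0209632 ,
        0.01106248]), 'effort': array([ 2.09067301e-03, -4.12461019e+01, -2.31976408e+01,  7.29205948e-02,
        4.57879307e-02, -1.50719607e-04]), 'ee_pos': array([ 195.25802441, -540.28841913,  213.09772748]), 'ee_rot': array([-1.79895954e+02, -4.32719885e-05,  1.98701111e+01]), 'force': array([-0.35785999, -0.22472351, -0.39209559]), 'torque': array([-0.02917081, -0.01774318, -0.00487071]), 'gripper_width': 91.07684156067246}
top {'camera_matrix': array([[401.38263658,   0.        , 316.66656337],
       [  0.        , 401.38263658, 197.53263534],
       [  0.        ,   0.        ,   1.        ]]), 'R': array([[-0.0098905 , -0.99992185, -0.00764703],
       [-0.99192385,  0.01077787, -0.12637607],
       [ 0.12644861,  0.00633534, -0.99195293]]), 't': array([  25.44606903,  599.92516048, 1026.55816964])}
side {'camera_matrix': array([[487.38637065,   0.  
[... 166 characters left out ...]
-0.01209171],
       [-0.71888034,  0.24958393, -0.64878264],
       [ 0.61802923, -0.19774982, -0.7608777 ]]), 't': array([209.49921834, 460.21975084, 927.71204255])}
wrist {'camera_matrix': array([[309.70691629,   0.        , 320.47147787],
       [  0.        , 309.70691629, 198.90444167],
       [  0.        ,   0.        ,   1.        ]]), 'hand_eye': array([[-4.23183613e-04, -9.57042401e-01, -2.89947691e-01,
         8.18565215e+01],
       [ 9.99999442e-01, -6.85592659e-04,  8.03447912e-04,
         1.32481883e+00],
       [-9.67719727e-04, -2.89947190e-01,  9.57042157e-01,
        -1.71027765e+02],
       [ 0.00000000e+00,  0.00000000e+00,  0.00000000e+00,
         1.00000000e+00]])}
```

View pics/top0.png

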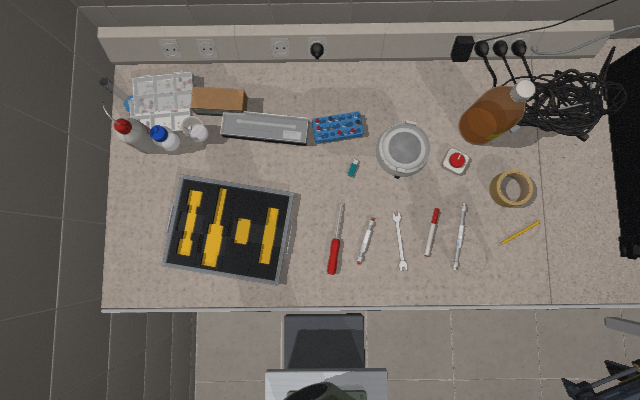

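View pics/side0.png

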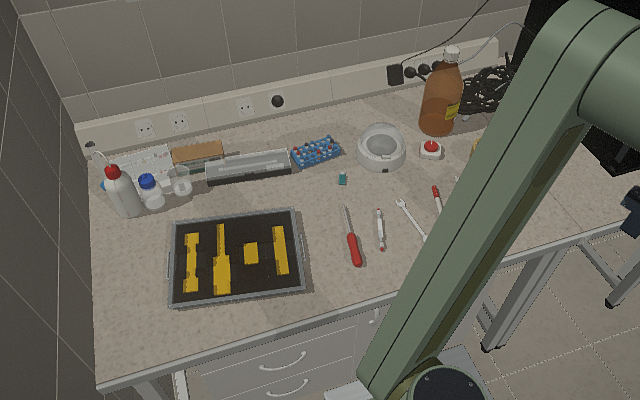

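View pics/wrist0.png

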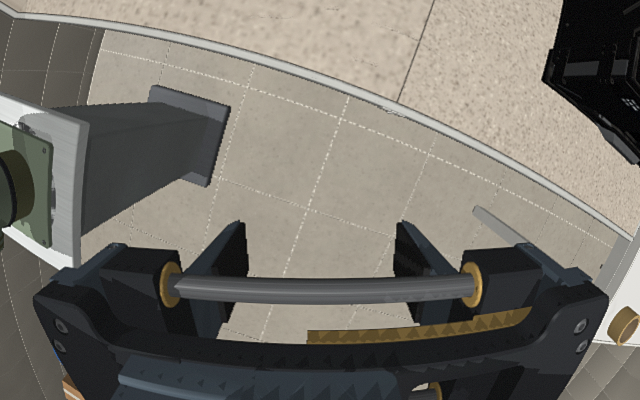

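The top view shows the tray at left (spanner, screwdriver, USB and column recesses at about u=190, 214, 242 and 270). The tools are at screwdriver (335,240), column (366,241), spanner (400,241) and USB (353,168). The marker (431,232) and bare column (460,236) are on the right. Next I measure from top and side.

```bash
cat > h.py <<'E'
import numpy as np, cv2
from scipy.spatial.transform import Rotation as Ro
from workcell import env
P={n:env.camera_params(n) for n in("top","side","wrist")}
def ray(n,uv,pose=None):
    p=P[n];K=p["camera_matrix"];uv=np.asarray(uv,float).reshape(-1,2)
    x=(uv[:,0]-K[0,2])/K[0,0];y=(uv[:,1]-K[1,2])/K[1,1]
    if n!="wrist":
        d=np.c_[x,y,np.ones(len(x))]@p["R"];return -p["R"].T@p["t"],d
    r=np.hypot(x,y)+1e-12
    d=np.c_[np.sin(r)*x/r,np.sin(r)*y/r,np.cos(r)]
    H=p["hand_eye"];R=Ro.from_euler("xyz",pose[1],degrees=True).as_matrix()
    return pose[0]+R@H[:3,3], d@H[:3,:3].T@R.T
def plane(n,uv,z,pose=None):
    o,d=ray(n,uv,pose);return o+d*((z-o[2])/d[:,2])[:,None]
def tri(a,b):  # (o,d),(o,d) single rays
    o1,d1=a;o2,d2=b;d1=d1.ravel();d2=d2.ravel()
    s=np.linalg.lstsq(np.c_[d1,-d2],o2-o1,rcond=None)[0]
    p,q=o1+s[0]*d1,o2+s[1]*d2
    return (p+q)/2,np.linalg.norm(p-q)
def proj(n,X,pose=None):
    X=np.asarray(X,float).reshape(-1,3);p=P[n];K=p["camera_matrix"]
    if n!="wrist":
        c=X@p["R"].T+p["t"];return np.c_[K[0,0]*c[:,0]/c[:,2]+K[0,2],K[1,1]*c[:,1]/c[:,2]+K[1,2]]
    H=p["hand_eye"];R=Ro.from_euler("xyz",pose[1],degrees=True).as_matrix()
    c=((X-pose[0])@R-H[:3,3])@H[:3,:3]
    r=np.hypot(c[:,0],c[:,1]);t=np.arctan2(r,c[:,2])
    return np.c_[K[0,0]*t*c[:,0]/r+K[0,2],K[1,1]*t*c[:,1]/r+K[1,2]]
def wshot(name):
    s=env.state();pose=(s["ee_pos"],s["ee_rot"]);im=env.grab_frame("wrist")
    cv2.imwrite(f"pics/{name}.png",im[:,:,::-1]);np.savez(f"pics/{name}.npz",a=pose[0],b=pose[1])
    return im,pose
def wload(name):
    z=np.load(f"pics/{name}.npz");return cv2.imread(f"pics/{name}.png")[:,:,::-1],(z["a"],z["b"])
def hsv(im): return cv2.cvtColor(np.ascontiguousarray(im),cv2.COLOR_RGB2HSV)
def yellow(im): return cv2.inRange(hsv(im),(20,150,90),(32,255,255))
def red(im):
    h=hsv(im);return cv2.inRange(h,(0,150,70),(6,255,255))|cv2.inRange(h,(174,150,70),(180,255,255))
def blobs(m,amin=8):
    n,l,st,c=cv2.connectedComponentsWithStats(m)
    return [(c[i],st[i]) for i in range(1,n) if st[i][4]>=amin],l
E
python3 - <<'E'
from h import *
for n,box in (("top",(150,150,500,300)),("side",(150,160,470,320))):
    im=cv2.imread(f"pics/{n}0.png");a,b,c,d=box
    k=800/(c-a)
    cv2.imwrite(f"pics/{n}0z.png",cv2.resize(im[b:d,a:c],None,fx=k,fy=k,interpolation=cv2.INTER_CUBIC))
    rgb=im[:,:,::-1]
    for nm,m in(("yel",yellow(rgb)),("red",red(rgb))):
        for c0,s in blobs(m)[0]:
            q=plane(n,c0,11 if nm=="yel" else 8)[0]
            print(n,nm,c0.round(1),s[:4],s[4],q.round(0))
E
```

```text
top yel [493.6 135.3] [489 134  12   3] 19 [ 772. -472.   11.]
top yel [214.4 233.7] [202 188  25  79] 876 [508. 296.  11.]
top yel [189.6 222.5] [177 190  26  66] 688 [539. 364.  11.]
top yel [268.4 235.5] [259 208  20  56] 614 [502. 150.  11.]
top yel [242.2 230.8] [234 218  17  27] 327 [515. 221.  11.]
top yel [520.8 231.8] [503 221  37  23] 120 [ 505. -527.   11.]
top red [122.6 126.2] [114 119  18  15] 180 [811. 561.   8.]
top red [317.  120.2] [316 119   3   4] 10 [822.  16.   8.]
top red [318.  127.5] [317 126   3   4] 10 [801.  14.   8.]
top red [352.1 129.7] [351 128   3   4] 9 [794. -81.   8.]
top red [339.  131.8] [338 130   3   4] 10 [788. -45.   8.]
top red [456.5 160. ] [450 153  15  15] 154 [ 704. -367.    8.]
top red [435.1 215.4] [432 208   7  16] 66 [ 552. -301.    8.]
top red [333.3 256.2] [327 239  13  36] 279 [445. -23.   8.]
side yel [451.3 111. ] [444 102  16  18] 139 [ 835. -504.   11.]
side yel [221.  265.3] [213 223  18  72] 904 [506. 296.  11.]
side yel [279.9 250.1] [272 226  17  49] 572 [503. 150.  11.]
side yel [190.8 262.7] [183 232  16  61] 674 [538. 364.  11.]
side yel [250.6 253. ] [243 242  16  23] 297 [518. 220.  11.]
side red [430.6 146.1] [424 141  14  11] 116 [ 716. -371.    8.]
side red [295.  148.1] [294 147   3   3] 8 [840.   9.   8.]
side red [297.9 152.8] [297 151   3   4] 8 [818.   7.   8.]
side red [112.2 171.9] [104 165  17  15] 183 [918. 528.   8.]
side red [434.6 191.3] [432 186   7  11] 45 [ 553. -300.    8.]
side red [353.5 249.5] [347 233  15  34] 260 [447. -23.   8.]
```

```bash
sleep 0
cat >> h.py <<'E'
def go(x,y,z,yaw):
    s=env.state();p,r=s["ee_pos"],s["ee_rot"];R=Ro.from_euler("xyz",r,degrees=True).as_matrix()
    d=R.T@(np.array([x,y,z])-p)
    print("t%.2f at"%s["time_s"],p.round(1),r.round(1),"w%.1f F"%s["gripper_width"],s["force"].round(1),"-> shift",(d/500).round(3),"turn %.3f"%(-((yaw-r[2]+90)%180-90)/45),"dist %.0f rows %.1f"%(np.linalg.norm(d),np.linalg.norm(d)/41.7))
E
python3 -c "
from h import *
go(480,-60,300,0)"
```

```text
t0.15 at [ 195.3 -540.4  213.3] [-179.9   -0.    19.9] w90.9 F [ 0.6 -0.8 -0.1] -> shift [ 0.862 -0.71  -0.172] turn 0.442 dist 565 rows 13.6
```

View pics/top0z.png

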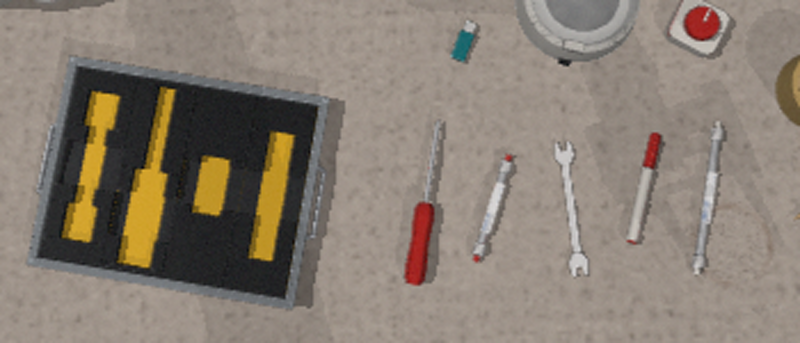

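The zoom shows the screwdriver handle and its recess's handle end both toward the robot. All long axes run roughly along world x.

Call:
arm_command --pt "0 0.862 -0.71 -0.172 0.442" --pt "0 0.862 -0.71 -0.172 0.442" --pt "0 0.862 -0.71 -0.172 0.442" --pt "0 0.862 -0.71 -0.172 0.442" --pt "0 0.862 -0.71 -0.172 0.442" --pt "0 0.862 -0.71 -0.172 0.442" --pt "0 0.862 -0.71 -0.172 0.442" --pt "0 0.862 -0.71 -0.172 0.442" --squeeze 20

```text
time_s: 0.82
ee_pos: [363.2, -256.1, 264.7]
ee_rot: [-179.9, 0.0, -0.0]
force: [1.4, -0.5, -0.3]
gripper_width: 91.5
```

```bash
python3 -c "
from h import *
go(480,-60,300,0)"
```

```text
t0.82 at [ 363.2 -256.1  264.7] [-179.9    0.    -0. ] w91.5 F [ 1.4 -0.5 -0.3] -> shift [ 0.233 -0.392 -0.07 ] turn -0.001 dist 231 rows 5.5
```

Call:
arm_command --pt "0 0.233 -0.392 -0.07 0" --pt "0 0.233 -0.392 -0.07 0" --pt "0 0.233 -0.392 -0.07 0" --pt "0 0.233 -0.392 -0.07 0" --pt "0 0.233 -0.392 -0.07 0" --pt "0 0.233 -0.392 -0.07 0" --pt "0 0.233 -0.392 -0.07 0" --pt "0 0.233 -0.392 -0.07 0"

```text
time_s: 1.48
ee_pos: [480.1, -59.3, 299.5]
ee_rot: [-179.9, 0.1, 0.1]
force: [0.3, 0.3, -0.2]
gripper_width: 91.1
```

```bash
python3 -c "
from h import *
wshot('w1')
go(510,255,300,0)"
```

```text
t1.53 at [479.5 -60.2 299.4] [-1.8e+02  1.0e-01  0.0e+00] w91.3 F [-0.5 -0.1 -0.8] -> shift [ 0.061 -0.63  -0.001] turn 0.000 dist 317 rows 7.6
```

View pics/w1.png

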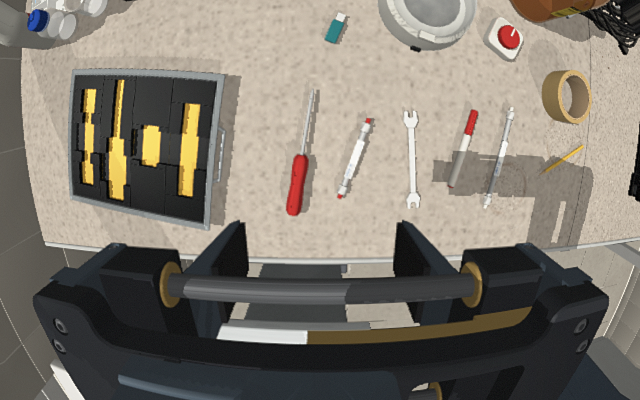

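The wrist view shows everything in one frame: screwdriver (300,160), column (355,157), spanner (411,158), USB (336,27) and the tray on the left. I take a second view nearer the tray for triangulation.

Call:
arm_command --pt "0 0 -0.5 -0.001 0" --pt "0 0 -0.5 -0.001 0" --pt "0 0 -0.5 -0.001 0" --pt "0 0 -0.5 -0.001 0" --pt "0 0 -0.5 -0.001 0" --pt "0 0 -0.5 -0.001 0" --pt "0 0 -0.5 -0.001 0" --pt "0 0 -0.5 -0.001 0"

```text
time_s: 2.2
ee_pos: [479.1, 189.9, 299.5]
ee_rot: [180.0, 0.2, 0.1]
force: [0.3, 0.8, 0.7]
gripper_width: 91.2
```

```bash
python3 -c "
from h import *
wshot('w2')"
```

```text
(no output)
```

View pics/w2.png

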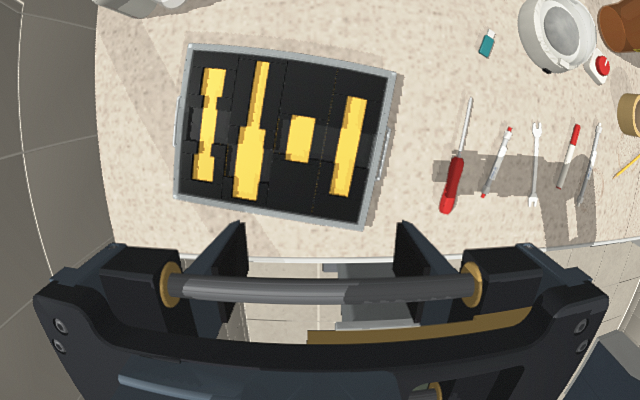

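```bash
cat > m.py <<'E'
from h import *
def rect(n,cnt,z,pose):
    X=plane(n,cnt.reshape(-1,2),z,pose)[:,:2].astype(np.float32)
    (c,(w,h),a)=cv2.minAreaRect(X)
    if w<h: w,h,a=h,w,a+90
    a=(a+90)%180-90
    return np.round([c[0],c[1],w,h,a],1)
def big(m,amin): 
    cs,_=cv2.findContours(m,cv2.RETR_EXTERNAL,cv2.CHAIN_APPROX_NONE)
    return [c for c in cs if cv2.contourArea(c)>=amin]
def load(n):
    if n.startswith("w"): im,p=wload(n);return "wrist",im,p
    return n[:-1],cv2.imread(f"pics/{n}.png")[:,:,::-1],None
def bright(im):
    h=hsv(im);return cv2.inRange(h,(0,0,170),(180,35,255))
E
python3 - <<'E'
from m import *
for f in("top0","side0","w1","w2"):
    n,im,p=load(f)
    for nm,m,z,a in(("yel",yellow(im),11,150),("red",red(im),12,8),("teal",cv2.inRange(hsv(im),(80,120,50),(100,255,255)),8,20)):
        m=cv2.morphologyEx(m,cv2.MORPH_CLOSE,np.ones((3,3)))
        for c in big(m,a):
            r=rect(n,c,z,p)
            if abs(r[1])<420 and 350<r[0]<750: print(f,nm,r,c.reshape(-1,2).mean(0).round(0))
E
```

```text
top0 yel [515.3 220.9  68.   35.2 -10.5] [242. 231.]
top0 yel [503.1 150.  149.9  30.  -10. ] [268. 235.]
top0 yel [540.4 364.2 176.   35.2 -10. ] [190. 222.]
top0 yel [527.6 291.9 211.9  40.4 -10. ] [215. 228.]
top0 red [445.4 -23.3  93.8  22.2  -9.5] [333. 256.]
top0 red [ 551.8 -299.7   41.    11.5  -13.9] [435. 216.]
top0 red [ 703.8 -366.    40.1   36.4  -46.3] [457. 160.]
top0 teal [680.2 -78.5  33.8  16.1 -21.3] [352. 170.]
side0 yel [519.  220.2  62.8  34.7 -10. ] [251. 253.]
side0 yel [543.6 363.1 170.8  34.6  -9.7] [191. 262.]
side0 yel [506.5 149.2 145.3  29.6  -9.9] [280. 250.]
side0 yel [531.1 290.4 207.5  40.1 -10.6] [221. 260.]
side0 red [445.8 -21.8  99.9  20.8  -9.3] [354. 250.]
side0 red [ 550.9 -298.6   36.4   12.1  -16.6] [435. 191.]
side0 red [ 712.9 -368.9   44.3   37.9  -26.6] [431. 146.]
side0 teal [680.2 -78.1  26.8  14.  -20.2] [342. 178.]
w1 yel [502.6 148.7 150.7  29.8 -10.2] [188. 149.]
w1 yel [540.3 365.6 176.6  28.5 -10. ] [ 87. 134.]
w1 yel [526.7 290.9 212.   38.9  -9.8] [116. 140.]
w1 red [444.1 -24.   96.2  22.5  -9.2] [297. 185.]
w1 red [ 545.  -130.7    6.2    5.2  -17.2] [368. 120.]
w1 red [ 551.5 -299.9   40.    13.3  -15.6] [471. 122.]
w1 red [ 703.9 -371.5   43.8   39.   -58.5] [509.  36.]
w1 teal [679.7 -80.1  34.1  15.9 -21.6] [334.  31.]
w2 yel [493.6 370.6  82.7  34.7  -9.9] [204. 154.]
w2 yel [514.8 219.1  69.   35.2 -10. ] [300. 138.]
w2 yel [502.7 147.9 152.   30.8  -9.9] [347. 146.]
w2 yel [594.6 363.5  68.6  14.5  -4.5] [205.  89.]
w2 yel [527.1 290.3 213.4  41.4  -9.7] [252. 135.]
w2 red [444.6 -24.5  95.2  23.9  -9. ] [451. 185.]
w2 red [ 552.  -298.3   41.    16.4  -16.4] [575. 134.]
w2 red [ 705.2 -381.    49.4   37.6  -78. ] [602.  65.]
w2 teal [679.6 -78.8  34.8  17.5 -22.7] [486.  46.]
```

Run:
```python
from m import *
D={f:load(f) for f in("top0","side0","w1","w2")}
# column plugs
for f,(n,im,p) in D.items():
    h=hsv(im);m=cv2.inRange(h,(0,90,60),(8,255,255))|cv2.inRange(h,(172,90,60),(180,255,255))
    for c,s in blobs(m,2)[0]:
        q=plane(n,c,7,p)[0]
        if 370<q[0]<580 and -200<q[1]<-80: print(f,"plug",c.round(1),s[4],q.round(1))
def T(a,ua,b,ub):
    q,e=tri(ray(D[a][0],ua,D[a][2]),ray(D[b][0],ub,D[b][2]));return q.round(1),round(e,1)
# heights: centroids of yellow usb/column recess and screwdriver handle w1-w2, top-w2
def cen(f,fn,near):
    n,im,p=D[f];m=cv2.morphologyEx(fn(im),cv2.MORPH_CLOSE,np.ones((3,3)))
    b=[c for c,s in blobs(m,60)[0]];uv=proj(n,[near],p)[0]
    return min(b,key=lambda c:np.hypot(*(c-uv)))
teal=lambda im:cv2.inRange(hsv(im),(80,120,50),(100,255,255))
for nm,fn,X in(("rec col",yellow,(503,149,11)),("rec usb",yellow,(515,220,11)),("rec sd",yellow,(515,292,11)),("handle",red,(445,-24,12)),("usb",teal,(680,-79,8))):
    for a,b in(("w1","w2"),("top0","w2"),("top0","side0"),("side0","w1")):
        print(nm,a,b,T(a,cen(a,fn,X),b,cen(b,fn,X)))
# rim corners of tray later; spanner in w1
for f in("w1","w2"):
    n,im,p=D[f]
    for nm,box in(("spanner",(390,-235,560,-155)),("column",(390,-165,560,-75)),("sd",(370,-70,600,20)),("usb",(640,-115,720,-50)),("bare",(390,-390,570,-310))):
        u=proj(n,[(box[0],box[1],5),(box[2],box[3],5),(box[0],box[3],5),(box[2],box[1],5)],p)
        a=u.min(0).astype(int);b=np.ceil(u.max(0)).astype(int);a=np.maximum(a,0)
        cv2.imwrite(f"pics/{f}_{nm}.png",cv2.resize(np.ascontiguousarray(im[a[1]:b[1],a[0]:b[0],::-1]),None,fx=4,fy=4,interpolation=cv2.INTER_CUBIC)); print(f,nm,a,b)
ims=[cv2.imread(f"pics/w1_{k}.png") for k in("spanner","column","sd","usb")]+[cv2.imread(f"pics/w2_{k}.png") for k in("spanner",)]
H=max(i.shape[0] for i in ims)
o=np.hstack([cv2.copyMakeBorder(i,0,H-i.shape[0],0,8,cv2.BORDER_CONSTANT) for i in ims]);print(o.shape);k=min(1,800/o.shape[1],600/o.shape[0]);cv2.imwrite("pics/crops.png",cv2.resize(o,None,fx=k,fy=k))
```

```text
top0 plug [372.  218.7] 7 [ 544.6 -129.9    7. ]
top0 plug [358.  262.7] 7 [427.3 -89.3   7. ]
side0 plug [378.  208.8] 4 [ 547.6 -131.5    7. ]
side0 plug [381.2 248.5] 10 [428.2 -89.    7. ]
w1 plug [367.7 120. ] 24 [ 544.9 -131.3    7. ]
w1 plug [339.4 196. ] 20 [426.5 -90.5   7. ]
w2 plug [509.2 128.7] 16 [ 545.  -131.7    7. ]
w2 plug [482.5 195.3] 15 [427.  -90.7   7. ]
rec col w1 w2 (array([502.4, 147.8,  14.5]), np.float64(5.0))
rec col top0 w2 (array([503.5, 148.9,  14.1]), np.float64(3.5))
rec col top0 side0 (array([502.1, 150.1,  11.7]), np.float64(0.4))
rec col side0 w1 (array([500.2, 149.4,  13.2]), np.float64(2.0))
rec usb w1 w2 (array([504.1, 217.7,  14.8]), np.float64(23.0))
rec usb top0 w2 (array([515.6, 218.9,  19.5]), np.float64(1.4))
rec usb top0 side0 (array([515.4, 220.4,  14.5]), np.float64(0.0))
rec usb side0 w1 (array([498.7, 215.6,  29.5]), np.float64(15.2))
rec sd w1 w2 (array([508.3, 288.9,  20.8]), np.float64(11.2))
rec sd top0 w2 (array([509.8, 299.1, -11.3]), np.float64(5.7))
rec sd top0 side0 (array([508.2, 296.3,   8.7]), np.float64(0.7))
rec sd side0 w1 (array([502.6, 294.9,  14.9]), np.float64(2.5))
handle w1 w2 (array([445.8, -24.5,  11.9]), np.float64(0.3))
handle top0 w2 (array([445.8, -23.4,  14. ]), np.float64(0.9))
handle top0 side0 (array([445.4, -23. ,   8.9]), np.float64(0.7))
handle side0 w1 (array([445.4, -23.5,   8.5]), np.float64(1.6))
usb w1 w2 (array([680.2, -80.4,   5.2]), np.float64(0.3))
usb top0 w2 (array([679.8, -78.7,   8.1]), np.float64(0.8))Traceback (most recent call last):
  File "<stdin>", line 19, in <module>
  File "<stdin>", line 15, in cen
ValueError: min() iterable argument is empty
```

Run:
```python
from m import *
D={f:load(f) for f in("w1","w2")}
ims=[]
for f in("w1","w2"):
    n,im,p=D[f]
    for nm,box in(("spanner",(390,-235,560,-155)),("usb",(640,-115,720,-50)),("sd",(370,-70,600,20)),("tray",(400,100,650,420))):
        if f+nm not in("w1spanner","w1usb","w2usb","w2spanner","w1sd"): continue
        u=proj(n,[(box[0],box[1],5),(box[2],box[3],5),(box[0],box[3],5),(box[2],box[1],5)],p)
        a=np.maximum(u.min(0).astype(int),0);b=np.ceil(u.max(0)).astype(int)
        ims.append(cv2.resize(np.ascontiguousarray(im[a[1]:b[1],a[0]:b[0],::-1]),None,fx=3,fy=3,interpolation=cv2.INTER_CUBIC)); print(f,nm,a,b)
    # spanner mask: bright unsaturated
    h=hsv(im)
    for lo in(200,215):
        m=cv2.inRange(h,(0,0,lo),(180,22,255));
        for c in big(m,20):
            r=rect(n,c,4,p)
            if 380<r[0]<600 and -400<r[1]<0: print(f,lo,r)
H=max(i.shape[0] for i in ims)
o=np.hstack([cv2.copyMakeBorder(i,0,H-i.shape[0],0,8,cv2.BORDER_CONSTANT) for i in ims]);k=min(1,800/o.shape[1],600/o.shape[0]);cv2.imwrite("pics/crops.png",cv2.resize(o,None,fx=k,fy=k))
```

```text
w1 spanner [378 110] [433 218]
w1 usb [313   6] [358  58]
w1 sd [266  82] [327 230]
w1 200 [ 414.8 -352.6   19.2    9.5  -27.6]
w1 200 [ 516.5 -294.6   27.4   11.8  -11.1]
w1 200 [ 484.8 -111.8  115.9   13.3  -19.9]
w1 200 [ 528.9 -376.5   65.1   12.   -10.8]
w1 200 [ 483.7 -204.1  156.4   22.8    5.5]
w1 200 [ 574.4 -382.9   19.2   11.     4.1]
w1 200 [533.8 -38.   81.5   2.9  -9.7]
w1 215 [ 414.8 -352.4   19.     7.9  -22.2]
w1 215 [435.5 -94.5  11.4   7.8 -27.1]
w1 215 [ 516.4 -294.8   27.7   10.5  -13.3]
w1 215 [ 484.5 -111.7   84.9   12.1  -19. ]
w1 215 [ 533.2 -128.    12.3    7.2  -32.5]
w1 215 [ 528.8 -376.8   65.1   11.5  -10.7]
w1 215 [ 483.9 -204.9  156.2   21.1    5.5]
w2 spanner [507 121] [552 215]
w2 usb [469  19] [504  73]
w2 200 [ 415.4 -212.8   21.5   21.3    8.3]
w2 200 [ 511.1 -296.7   39.5   15.4  -17.5]
w2 200 [ 508.2 -124.2   66.7   14.8  -13.8]
w2 200 [ 535.8 -381.7   96.8   17.5   -7.4]
w2 200 [ 532.  -199.9   62.1   22.6    6.6]
w2 200 [546.2 -44.7  89.    5.5  -9.1]
w2 215 [ 414.7 -212.9   21.3   20.2  -81.7]
w2 215 [ 510.9 -297.5   39.3   15.1  -14.3]
w2 215 [ 509.7 -124.6   63.2   14.8  -13.8]
w2 215 [ 537.7 -382.4   92.7   14.1   -9.7]
w2 215 [ 532.1 -201.1   62.1   20.1    6.6]
w2 215 [545.6 -45.1  87.9   3.8  -9.3]
```

View pics/crops.png

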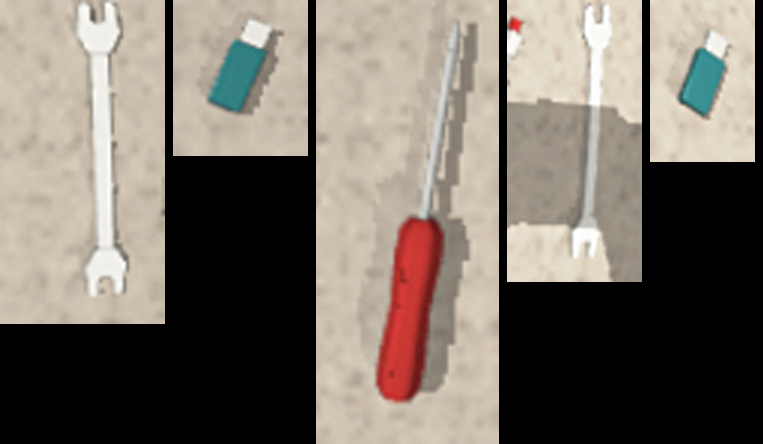

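```bash
python3 -c "
from h import *
go(485.9,-111,80,-19.1)"
```

```text
t2.25 at [479.2 188.7 299.7] [180.    0.2   0. ] w91.1 F [ 0.4 -0.7 -0.8] -> shift [0.015 0.599 0.44 ] turn 0.425 dist 372 rows 8.9
```

Call:
arm_command --pt "0.58 0.015 0.599 0.1 0.425" --pt "0.58 0.015 0.599 0.2 0.425" --pt "0.58 0.015 0.599 0.44 0.425" --pt "0.58 0.015 0.599 0.44 0.425" --pt "0.58 0.015 0.599 0.44 0.425" --pt "0.58 0.015 0.599 0.44 0.425" --pt "0.58 0.015 0.599 0.44 0.425" --pt "0.58 0.015 0.599 0.44 0.425"

```text
time_s: 2.92
ee_pos: [483.9, -79.9, 110.8]
ee_rot: [179.9, 0.1, -19.3]
force: [0.2, -0.4, 0.1]
gripper_width: 40.9
```

```bash
python3 -c "
from h import *
go(485.9,-111,80,-19.1)"
```

```text
t2.92 at [483.9 -79.9 110.8] [ 1.799e+02  1.000e-01 -1.930e+01] w40.9 F [ 0.2 -0.4  0.1] -> shift [0.024 0.057 0.062] turn -0.005 dist 44 rows 1.1
```

Call:
arm_command --pt "0.58 0.024 0.057 0.062 -0.005" --pt "0.58 0.024 0.057 0.062 -0.005" --pt "0.58 0.024 0.057 0.062 -0.005" --pt "0.58 0.024 0.057 0.062 -0.005"

```text
time_s: 3.25
ee_pos: [485.3, -112.1, 80.3]
ee_rot: [179.9, 0.1, -19.3]
force: [-0.0, -0.3, 0.2]
gripper_width: 38.3
```

```bash
python3 -c "
from h import *
go(485.9,-111,3,-19.1)
wshot('w3')"
```

```text
t3.25 at [ 485.3 -112.1   80.3] [ 1.799e+02  1.000e-01 -1.930e+01] w38.3 F [-0.  -0.3  0.2] -> shift [ 0.001 -0.003  0.155] turn -0.004 dist 77 rows 1.9
```

View pics/w3.png

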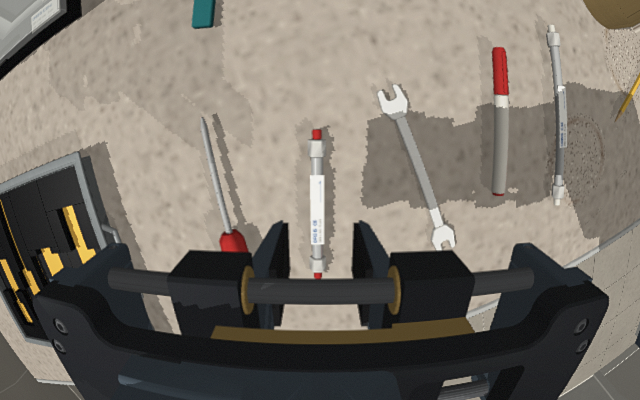

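The column (plugs at (317,134) and (317,275)) runs straight along the centre line between the fingers. I descend and grip.

Call:
arm_command --pt "0.58 0.001 -0.002 0.08 0" --pt "0.58 0.001 -0.002 0.13 0" --pt "0.58 0.001 -0.002 0.154 0" --pt "0.58 0.001 -0.002 0.154 0" --pt "0.58 0.001 -0.002 0.154 0" --pt "1 0.001 -0.002 0.154 0" --pt "1 0.001 -0.002 0.154 0" --pt "1 0.001 -0.002 0.154 0" --squeeze 20

```text
time_s: 3.97
ee_pos: [487.8, -110.8, 5.4]
ee_rot: [179.9, -0.2, -19.2]
force: [0.2, -0.4, 0.8]
gripper_width: 20.9
```

Call:
arm_command --pt "1 0 0 0 0" --pt "1 0 0 0 0" --pt "1 0 0 0 0" --pt "1 0 0 -0.03 0" --pt "1 0 0 -0.1 0" --pt "1 0 0 -0.15 0" --pt "1 0 0 -0.15 0" --pt "1 0 0 -0.15 0"

```text
time_s: 4.63
ee_pos: [488.3, -110.8, 81.4]
ee_rot: [179.9, -0.3, -19.2]
force: [-0.6, 0.5, -0.9]
gripper_width: 8.8
```

```bash
python3 -c "
from h import *
go(502.7,148.7,75,-10)
wshot('w4')"
```

```text
t4.63 at [ 488.3 -110.8   81.4] [179.9  -0.3 -19.2] w8.8 F [-0.6  0.5 -0.9] -> shift [-0.143 -0.5    0.011] turn -0.204 dist 260 rows 6.2
```

View pics/w4.png

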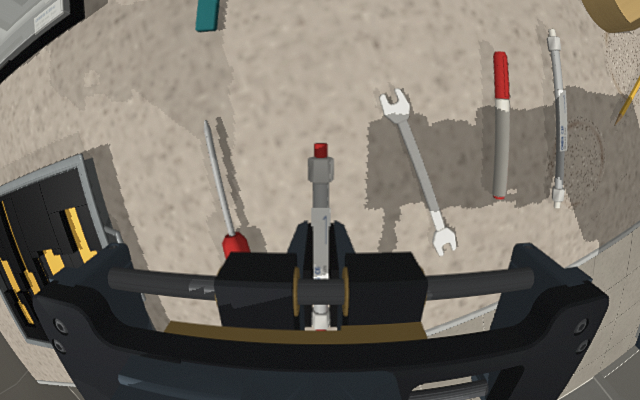

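```bash
python3 -c "
from h import *
im,p=wload('w4')
R=Ro.from_euler('xyz',p[1],degrees=True).as_matrix()
for s in(57,60,63):
  for dz in(-15,-3,5,15): print(s,dz,proj('wrist',p[0]+R@np.array([s,0,dz]),p).round(1))
print(p,blobs(red(im)[130:170,300:340],3)[0])"
```

```text
57 -15 [[317.6 158.7]]
57 -3 [[317.8 155.2]]
57 5 [[317.9 153.1]]
57 15 [[318.  150.7]]
60 -15 [[317.6 152.9]]
60 -3 [[317.8 149.8]]
60 5 [[317.9 147.9]]
60 15 [[318.  145.8]]
63 -15 [[317.6 147.1]]
63 -3 [[317.8 144.3]]
63 5 [[317.9 142.7]]
63 15 [[318.  140.8]]
(array([ 488.34583336, -110.84774829,   81.41155357]), array([179.9319925 ,  -0.34476836, -19.17928998])) [(array([20.47852761, 20.3006135 ]), array([ 15,  14,  12,  14, 163], dtype=int32))]
```

Held level, about 2.5 mm behind the grasp centre. I carry it over its slot, with the target corrected for that.

Call:
arm_command --pt "1 -0.047 -0.167 0 -0.07" --pt "1 -0.094 -0.334 0.005 -0.14" --pt "1 -0.138 -0.5 0.011 -0.204" --pt "1 -0.138 -0.5 0.011 -0.204" --pt "1 -0.138 -0.5 0.011 -0.204" --pt "1 -0.138 -0.5 0.011 -0.204" --pt "1 -0.138 -0.5 0.011 -0.204" --pt "1 -0.138 -0.5 0.011 -0.204"

```text
time_s: 5.35
ee_pos: [503.0, 150.5, 72.2]
ee_rot: [179.8, 0.0, -9.7]
force: [-0.0, -0.3, -0.7]
gripper_width: 8.8
```

```bash
python3 -c "
from h import *
go(505,148.3,14.5,-10)
"
```

```text
t5.35 at [503.  150.5  72.2] [179.8   0.   -9.7] w8.8 F [-0.  -0.3 -0.7] -> shift [0.005 0.003 0.115] turn 0.006 dist 58 rows 1.4
```

Call:
arm_command --pt "1 0.005 0.003 0.06 0" --pt "1 0.005 0.003 0.09 0" --pt "1 0.005 0.003 0.1 0" --pt "1 0.005 0.003 0.106 0" --pt "1 0.005 0.003 0.11 0" --pt "1 0.005 0.003 0.113 0" --pt "1 0.005 0.003 0.114 0" --pt "1 0.005 0.003 0.114 0"

```text
time_s: 6.02
ee_pos: [504.3, 147.1, 17.2]
ee_rot: [179.7, 0.1, -9.8]
force: [-5.5, -3.2, 10.4]
gripper_width: 8.3
```

```bash
python3 -c "
from h import *
go(505,148.3,14.5,-10)
wshot('w5')
print(env.state()['ee_pos'],env.state()['force'])"
```

```text
t6.02 at [504.3 147.1  17.2] [ 1.797e+02  1.000e-01 -9.800e+00] w8.3 F [-5.5 -3.2 10.4] -> shift [ 0.001 -0.003  0.005] turn 0.005 dist 3 rows 0.1
[504.32507477 147.11413004  17.17552029] [-5.9739022  -3.53030324 10.5889022 ]
```

View pics/w5.png

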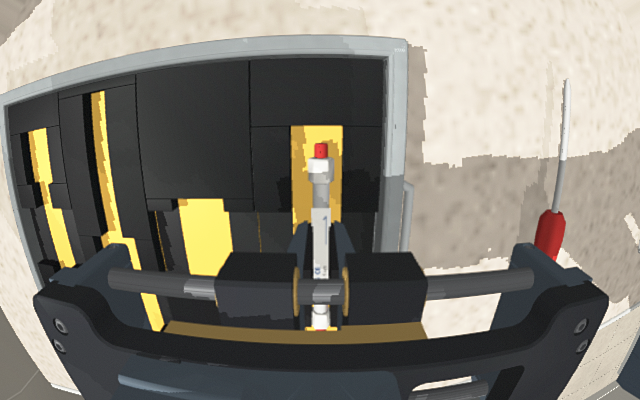

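The column sits inside the yellow slot and is in contact at z≈17 with 10 N. I open moderately and lift out.

Call:
arm_command --pt "0.7 0 0 0 0" --pt "0.7 0 0 0 0" --pt "0.7 0 0 0 0" --pt "0.7 0 0 0 0" --pt "0.7 0 0 -0.02 0" --pt "0.7 0 0 -0.1 0" --pt "0.7 0 0 -0.2 0" --pt "0.7 0 0 -0.2 0"

```text
time_s: 6.73
ee_pos: [508.6, 148.7, 123.8]
ee_rot: [-180.0, -0.5, -9.8]
force: [1.4, 0.1, 0.6]
gripper_width: 27.2
```

```bash
python3 -c "
from h import *
wshot('w6')
go(447,-24.4,60,-9.2)"
```

```text
t6.78 at [508.3 148.6 123.1] [-180.    -0.5   -9.8] w27.6 F [0.8 0.3 0.8] -> shift [-0.063  0.362  0.125] turn -0.013 dist 194 rows 4.7
```

View pics/w6.png

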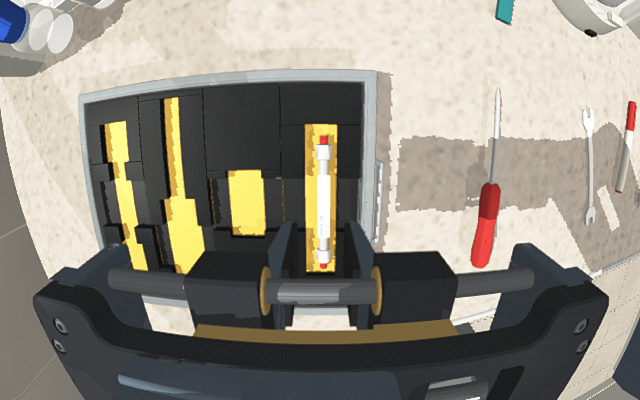

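The column lies in its slot (plugs at (323,140) and (323,266)). Next is the screwdriver.

Call:
arm_command --pt "0.58 -0.063 0.362 0 -0.013" --pt "0.58 -0.063 0.362 0.02 -0.013" --pt "0.58 -0.063 0.362 0.06 -0.013" --pt "0.58 -0.063 0.362 0.125 -0.013" --pt "0.58 -0.063 0.362 0.125 -0.013" --pt "0.58 -0.063 0.362 0.125 -0.013" --pt "0.58 -0.063 0.362 0.125 -0.013" --pt "0.58 -0.063 0.362 0.125 -0.013"

```text
time_s: 7.45
ee_pos: [447.5, -24.3, 60.1]
ee_rot: [-180.0, -0.5, -9.2]
force: [0.2, -0.9, 0.4]
gripper_width: 38.0
```

```bash
python3 -c "
from h import *
go(447,-24.4,4,-9.2);wshot('w7')"
```

```text
t7.45 at [447.5 -24.3  60.1] [-180.    -0.5   -9.2] w38.0 F [ 0.2 -0.9  0.4] -> shift [-0.002  0.     0.112] turn -0.000 dist 56 rows 1.3
```

View pics/w7.png

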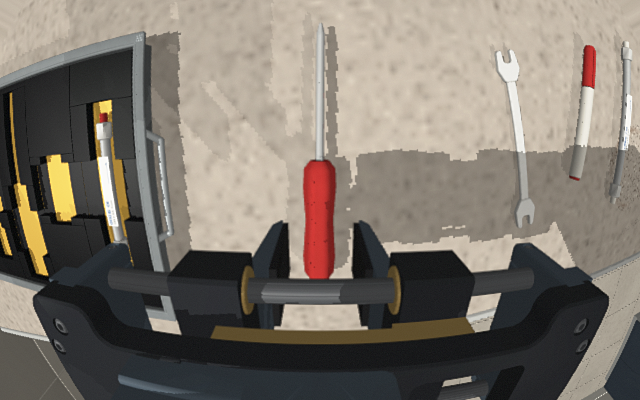

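The handle is centred between the fingers (u≈319). Down and grip.

Call:
arm_command --pt "0.58 -0.002 0 0.06 0" --pt "0.58 -0.002 0 0.1 0" --pt "0.58 -0.002 0 0.112 0" --pt "0.58 -0.002 0 0.112 0" --pt "1 -0.002 0 0.112 0" --pt "1 -0.002 0 0.112 0" --pt "1 -0.002 0 0.112 0" --pt "1 -0.002 0 0.112 0" --squeeze 40

```text
time_s: 8.17
ee_pos: [448.8, -23.7, 5.7]
ee_rot: [-179.9, -0.8, -9.2]
force: [0.2, 0.9, 3.3]
gripper_width: 23.5
```

Call:
arm_command --pt "1 0 0 0 0" --pt "1 0 0 0 0" --pt "1 0 0 -0.03 0" --pt "1 0 0 -0.1 0" --pt "1 0 0 -0.17 0" --pt "1 0 0 -0.17 0" --pt "1 0 0 -0.17 0"

```text
time_s: 8.75
ee_pos: [448.9, -23.9, 92.3]
ee_rot: [-179.9, -1.0, -9.2]
force: [-1.1, -0.2, -0.4]
gripper_width: 23.5
```

```bash
python3 -c "
from h import *
wshot('w8');go(479.7,299.3,90,-10)"
```

```text
t8.80 at [447.4 -23.8  90.8] [-179.9   -0.8   -9.2] w23.3 F [ 0.4  0.9 -1.6] -> shift [-0.039 -0.648  0.002] turn 0.019 dist 325 rows 7.8
```

View pics/w8.png

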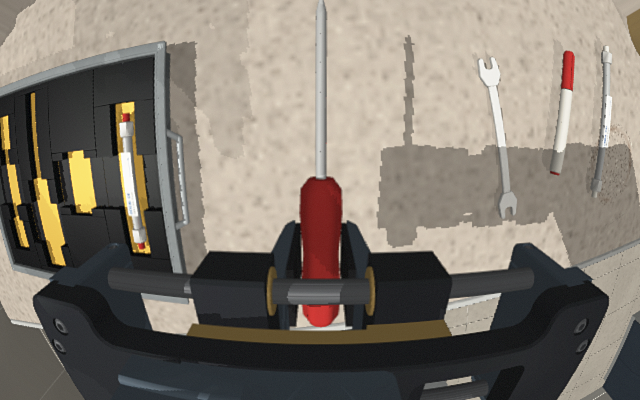

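```bash
python3 -c "
from h import *
im,p=wload('w8')
R=Ro.from_euler('xyz',p[1],degrees=True).as_matrix()
for s in(42,45,48,140,146):
  for dz in(-20,-8,0): print(s,dz,proj('wrist',p[0]+R@np.array([s,0,dz]),p).round(1))
"
```

```text
42 -20 [[317.5 189.2]]
42 -8 [[317.7 183.5]]
42 0 [[317.8 180.1]]
45 -20 [[317.5 183.4]]
45 -8 [[317.6 178.1]]
45 0 [[317.8 174.9]]
48 -20 [[317.4 177.6]]
48 -8 [[317.6 172.7]]
48 0 [[317.7 169.7]]
140 -20 [[317.3  -4.6]]
140 -8 [[317.5   3. ]]
140 0 [[317.6   7.6]]
146 -20 [[317.3 -15.2]]
146 -8 [[317.5  -7. ]]
146 0 [[317.6  -2.1]]
```

Call:
arm_command --pt "1 -0.01 -0.08 0 0.005" --pt "1 -0.02 -0.16 0 0.01" --pt "1 -0.039 -0.4 0 0.019" --pt "1 -0.039 -0.648 0.002 0.019" --pt "1 -0.039 -0.648 0.002 0.019" --pt "1 -0.039 -0.648 0.002 0.019" --pt "1 -0.039 -0.648 0.002 0.019" --pt "1 -0.039 -0.648 0.002 0.019"

```text
time_s: 9.47
ee_pos: [478.5, 301.3, 87.6]
ee_rot: [180.0, -0.6, -10.0]
force: [0.8, 0.4, -1.0]
gripper_width: 23.4
```

Call:
arm_command --pt "1 0 0 0 0" --pt "1 0 0 0 0"

```text
time_s: 9.63
ee_pos: [477.0, 302.2, 84.8]
ee_rot: [179.8, -0.4, -9.8]
force: [0.7, -0.4, -0.6]
gripper_width: 23.4
```

```bash
python3 -c "
from h import *
go(479.7,299.3,16,-10)"
```

```text
t9.63 at [477.  302.2  84.8] [179.8  -0.4  -9.8] w23.4 F [ 0.7 -0.4 -0.6] -> shift [0.005 0.004 0.138] turn 0.005 dist 69 rows 1.7
```

Call:
arm_command --pt "1 0.005 0.005 0.06 0.005" --pt "1 0.005 0.005 0.1 0.005" --pt "1 0.005 0.005 0.115 0.005" --pt "1 0.005 0.005 0.122 0.005" --pt "1 0.005 0.005 0.128 0.005" --pt "1 0.005 0.005 0.133 0.005" --pt "1 0.005 0.005 0.136 0.005" --pt "1 0.005 0.005 0.136 0.005"

```text
time_s: 10.3
ee_pos: [479.8, 299.0, 17.5]
ee_rot: [179.8, -0.5, -10.0]
force: [-1.2, 0.6, -0.8]
gripper_width: 23.3
```

```bash
python3 -c "
from h import *
go(479.7,299.3,16,-10);wshot('w9')"
```

```text
t10.30 at [479.8 299.   17.5] [179.8  -0.5 -10. ] w23.3 F [-1.2  0.6 -0.8] -> shift [-0.    -0.001  0.003] turn -0.000 dist 1 rows 0.0
```

View pics/w9.png

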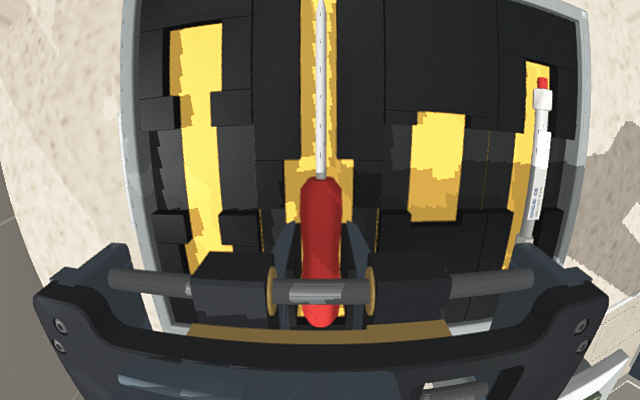

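The screwdriver is in line with its recess, blade at u≈321 and handle inside the wide part. I lower another 2 mm and release.

Call:
arm_command --pt "1 0 0 0.003 0" --pt "1 0 0 0.005 0" --pt "0.6 0 0 0.005 0" --pt "0.6 0 0 0.005 0" --pt "0.6 0 0 0.005 0" --pt "0.6 0 0 0.005 0" --pt "0.6 0 0 -0.03 0" --pt "0.6 0 0 -0.1 0"

```text
time_s: 11.02
ee_pos: [476.6, 297.6, 64.2]
ee_rot: [179.4, -0.0, -10.0]
force: [1.1, 0.6, 0.5]
gripper_width: 36.6
```

Call:
arm_command --pt "0.6 0 0 -0.1 0" --pt "0.6 0 0 -0.15 0" --pt "0.6 0 0 -0.2 0" --pt "0.6 0 0 -0.2 0"

```text
time_s: 11.35
ee_pos: [479.6, 300.4, 169.9]
ee_rot: [179.9, -0.5, -10.0]
force: [0.7, -0.0, 0.9]
gripper_width: 36.6
```

```bash
python3 -c "
from h import *
wshot('w10');go(483.8,-204.5,70,5.5)"
```

```text
t11.40 at [478.2 299.5 167.1] [179.7  -0.3 -10. ] w36.3 F [-0.6 -0.5 -1.2] -> shift [0.185 0.99  0.201] turn -0.344 dist 513 rows 12.3
```

View pics/w10.png

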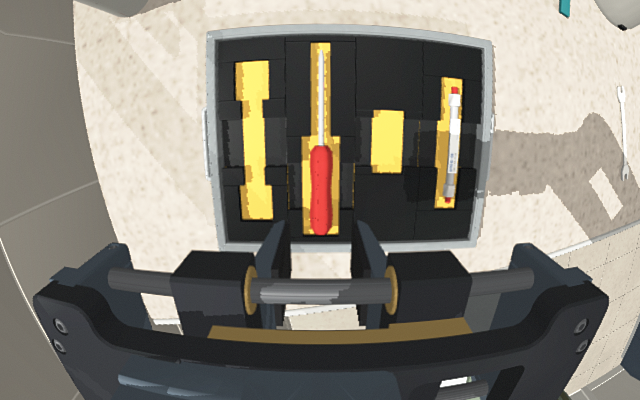

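The screwdriver lies in its recess. Next is the spanner.

Call:
arm_command --pt "0.58 0.185 0.99 0 -0.344" --pt "0.58 0.185 0.99 0 -0.344" --pt "0.58 0.185 0.99 0 -0.344" --pt "0.58 0.185 0.99 0 -0.344" --pt "0.58 0.185 0.99 0 -0.344" --pt "0.58 0.185 0.99 0 -0.344" --pt "0.58 0.185 0.99 0 -0.344" --pt "0.58 0.185 0.99 0 -0.344"

```text
time_s: 12.07
ee_pos: [479.7, -32.2, 166.6]
ee_rot: [179.6, -0.0, 5.5]
force: [1.2, -0.3, -0.1]
gripper_width: 38.3
```

```bash
python3 -c "
from h import *
go(483.8,-204.5,70,5.5)"
```

```text
t12.07 at [479.7 -32.2 166.6] [179.6  -0.    5.5] w38.3 F [ 1.2 -0.3 -0.1] -> shift [-0.025  0.343  0.195] turn -0.000 dist 198 rows 4.7
```

Call:
arm_command --pt "0.58 -0.025 0.343 0.195 0" --pt "0.58 -0.025 0.343 0.195 0" --pt "0.58 -0.025 0.343 0.195 0" --pt "0.58 -0.025 0.343 0.195 0" --pt "0.58 -0.025 0.343 0.195 0" --pt "0.58 -0.025 0.343 0.195 0" --pt "0.58 -0.025 0.343 0.195 0" --pt "0.58 -0.025 0.343 0.195 0"

```text
time_s: 12.73
ee_pos: [483.0, -204.0, 69.3]
ee_rot: [179.7, 0.1, 5.5]
force: [-0.5, 0.5, 0.3]
gripper_width: 38.2
```

```bash
python3 -c "
from h import *
go(483.8,-204.5,2,5.5);wshot('w11')"
```

```text
t12.73 at [ 483.  -204.    69.3] [1.797e+02 1.000e-01 5.500e+00] w38.2 F [-0.5  0.5  0.3] -> shift [0.002 0.001 0.135] turn -0.001 dist 67 rows 1.6
```

View pics/w11.png

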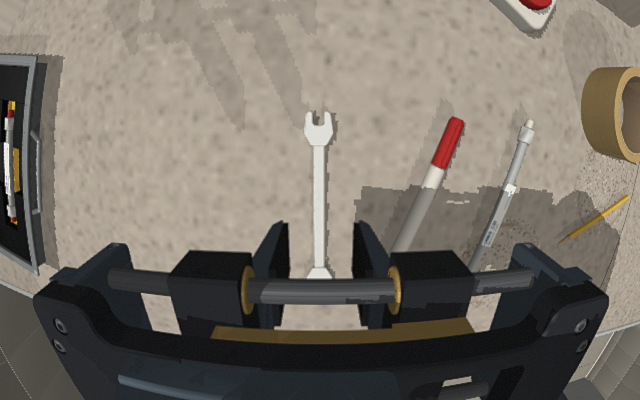

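The shank is centred (u≈319) and the marker is clear of the fingers. I go down to about 2 mm.

Call:
arm_command --pt "0.58 0.002 0.001 0.06 0" --pt "0.58 0.002 0.001 0.1 0" --pt "0.58 0.002 0.001 0.12 0" --pt "0.58 0.002 0.001 0.128 0" --pt "0.58 0.002 0.001 0.133 0" --pt "0.58 0.002 0.001 0.135 0" --pt "0.58 0.002 0.001 0.135 0" --squeeze 35

```text
time_s: 13.37
ee_pos: [485.4, -204.5, 3.4]
ee_rot: [179.6, -0.1, 5.6]
force: [-1.0, 0.2, 0.4]
gripper_width: 38.3
```

```bash
python3 -c "
from h import *
go(483.8,-204.5,2,5.5)"
```

```text
t13.37 at [ 485.4 -204.5    3.4] [ 1.796e+02 -1.000e-01  5.600e+00] w38.3 F [-1.   0.2  0.4] -> shift [-0.003 -0.     0.003] turn 0.001 dist 2 rows 0.0
```

Call:
arm_command --pt "0.58 0 0 0.003 0" --pt "1 0 0 0.003 0" --pt "1 0 0 0.003 0" --pt "1 0 0 0.003 0" --pt "1 0 0 0.003 0" --pt "1 0 0 0.003 0" --pt "1 0 0 0.003 0" --pt "1 0 0 0.003 0"

```text
time_s: 14.03
ee_pos: [485.4, -204.5, 2.0]
ee_rot: [179.6, -0.1, 5.6]
force: [-0.7, 0.5, 1.4]
gripper_width: 8.4
```

Call:
arm_command --pt "1 0 0 0 0" --pt "1 0 0 0 0" --pt "1 0 0 -0.03 0" --pt "1 0 0 -0.1 0" --pt "1 0 0 -0.16 0" --pt "1 0 0 -0.16 0" --pt "1 0 0 -0.16 0"

```text
time_s: 14.62
ee_pos: [486.2, -204.5, 83.4]
ee_rot: [179.5, -0.3, 5.6]
force: [-0.0, 0.5, -1.1]
gripper_width: 7.9
```

```bash
python3 -c "
from h import *
wshot('w12');go(540.2,364.3,80,-10)"
```

```text
t14.67 at [ 485.  -203.9   81.9] [ 1.796e+02 -1.000e-01  5.600e+00] w8.2 F [-0.  -0.1 -0.6] -> shift [ 0.22  -1.12  -0.003] turn 0.346 dist 571 rows 13.7
```

View pics/w12.png

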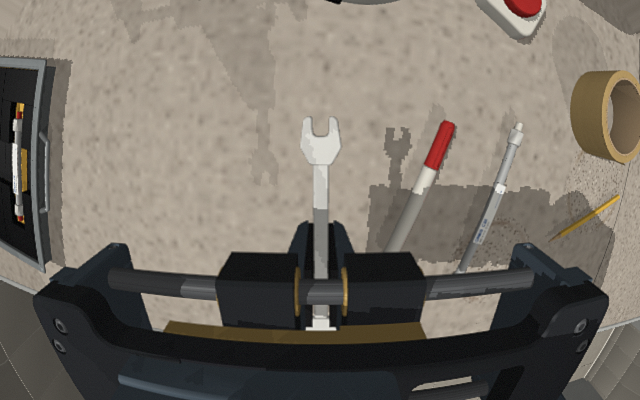

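The spanner is held level and straight. I carry it to its recess.

Call:
arm_command --pt "1 0.02 -0.08 -0.02 0.02" --pt "1 0.05 -0.2 -0.02 0.1" --pt "1 0.177 -0.9 -0.02 0.346" --pt "1 0.177 -0.9 -0.02 0.346" --pt "1 0.177 -0.9 -0.02 0.346" --pt "1 0.177 -0.9 -0.02 0.346" --pt "1 0.177 -0.9 -0.02 0.346" --pt "1 0.177 -0.9 -0.02 0.346"

```text
time_s: 15.33
ee_pos: [516.6, 123.4, 88.0]
ee_rot: [179.6, 0.0, -10.0]
force: [0.4, -0.6, -1.0]
gripper_width: 7.9
```

```bash
python3 -c "
from h import *
go(540.2,364.3,80,-10)
im,p=wload('w12')
R=Ro.from_euler('xyz',p[1],degrees=True).as_matrix()
for s in(74,77,80): print(proj('wrist',p[0]+R@np.array([s,0,-1]),p).round(1))
"
```

```text
t15.33 at [516.6 123.4  88. ] [179.6   0.  -10. ] w7.9 F [ 0.4 -0.6 -1. ] -> shift [-0.037 -0.483  0.012] turn -0.000 dist 242 rows 5.8
[[317.6 123.6]]
[[317.6 118.1]]
[[317.6 112.7]]
```

Call:
arm_command --pt "1 -0.034 -0.483 0.012 0" --pt "1 -0.034 -0.483 0.012 0" --pt "1 -0.034 -0.483 0.012 0" --pt "1 -0.034 -0.483 0.012 0" --pt "1 -0.034 -0.483 0.012 0" --pt "1 -0.034 -0.483 0.012 0" --pt "1 -0.034 -0.483 0.012 0" --pt "1 -0.034 -0.483 0.012 0"

```text
time_s: 16.0
ee_pos: [540.4, 365.3, 77.4]
ee_rot: [179.4, 0.2, -9.8]
force: [-0.3, -1.2, -0.3]
gripper_width: 8.3
```

```bash
python3 -c "
from h import *
go(541.7,364,14,-10)
"
```

```text
t16.00 at [540.4 365.3  77.4] [179.4   0.2  -9.8] w8.3 F [-0.3 -1.2 -0.3] -> shift [0.003 0.001 0.127] turn 0.004 dist 63 rows 1.5
```

Call:
arm_command --pt "1 0.003 0.001 0.06 0" --pt "1 0.003 0.001 0.09 0" --pt "1 0.003 0.001 0.105 0" --pt "1 0.003 0.001 0.112 0" --pt "1 0.003 0.001 0.118 0" --pt "1 0.003 0.001 0.122 0" --pt "1 0.003 0.001 0.124 0" --pt "1 0.003 0.001 0.124 0"

```text
time_s: 16.67
ee_pos: [541.9, 363.9, 16.1]
ee_rot: [179.4, 0.1, -9.8]
force: [-0.4, -0.1, 0.1]
gripper_width: 7.8
```

```bash
python3 -c "
from h import *
go(541.7,364,14,-10);wshot('w13')
"
```

```text
t16.67 at [541.9 363.9  16.1] [ 1.794e+02  1.000e-01 -9.800e+00] w7.8 F [-0.4 -0.1  0.1] -> shift [-0.    -0.     0.004] turn 0.004 dist 2 rows 0.0
```

View pics/w13.png

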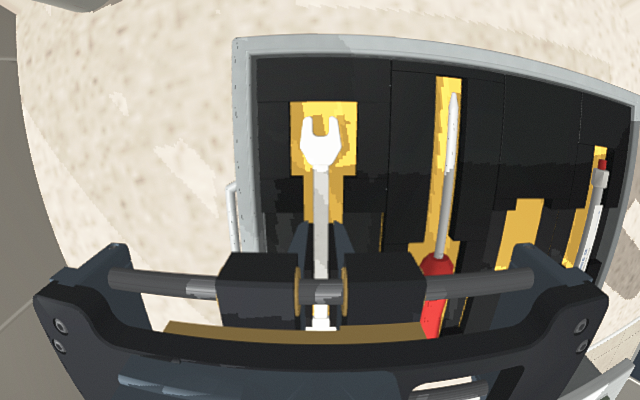

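The spanner head (320,140) is centred in its recess. I lower it and release.

Call:
arm_command --pt "1 0 0 0.003 0" --pt "1 0 0 0.005 0" --pt "0.7 0 0 0.005 0" --pt "0.7 0 0 0.005 0" --pt "0.7 0 0 0.005 0" --pt "0.7 0 0 0.005 0" --pt "0.7 0 0 -0.03 0" --pt "0.7 0 0 -0.1 0"

```text
time_s: 17.38
ee_pos: [539.2, 362.6, 62.2]
ee_rot: [179.0, 0.6, -9.8]
force: [0.6, -0.3, -0.4]
gripper_width: 27.4
```

Call:
arm_command --pt "0.7 0 0 -0.1 0" --pt "0.7 0 0 -0.15 0" --pt "0.7 0 0 -0.25 0" --pt "0.7 0 0 -0.3 0"

```text
time_s: 17.72
ee_pos: [541.2, 364.9, 215.1]
ee_rot: [179.1, 0.5, -9.8]
force: [0.3, 0.9, -0.1]
gripper_width: 27.5
```

Run:
```python
from h import *
wshot('w14')
im=env.grab_frame("side");cv2.imwrite("pics/side1.png",im[:,:,::-1])
cv2.imwrite("pics/side1z.png",cv2.resize(np.ascontiguousarray(im[90:290,150:470,::-1]),None,fx=2.5,fy=2.5))
go(600,0,250,-21.5)
```

```text
t17.82 at [544.  366.7 219.7] [179.6  -0.   -9.8] w27.4 F [0.8 0.1 0.4] -> shift [ 0.236  0.704 -0.055] turn 0.259 dist 372 rows 8.9
```

View pics/w14.png

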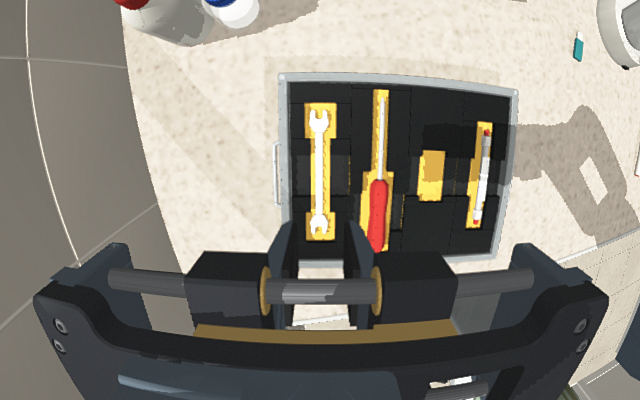

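View pics/side1z.png

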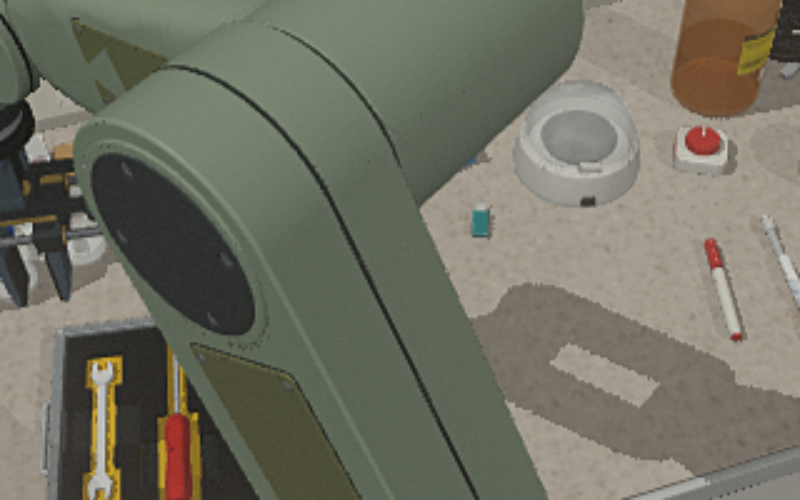

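The spanner is in its recess. The round device beside the USB stick may come near the gripper body, so I measure its height from above first.

Call:
arm_command --pt "0.58 0.236 0.704 -0.055 0.259" --pt "0.58 0.236 0.704 -0.055 0.259" --pt "0.58 0.236 0.704 -0.055 0.259" --pt "0.58 0.236 0.704 -0.055 0.259" --pt "0.58 0.236 0.704 -0.055 0.259" --pt "0.58 0.236 0.704 -0.055 0.259" --pt "0.58 0.236 0.704 -0.055 0.259" --pt "0.58 0.236 0.704 -0.055 0.259"

```text
time_s: 18.48
ee_pos: [593.7, 35.4, 245.6]
ee_rot: [179.6, -0.1, -21.5]
force: [1.0, 0.2, 0.1]
gripper_width: 38.6
```

Run:
```python
from h import *
wshot('w15')
go(670,-78,200,-21.5)
```

```text
t18.53 at [595.4  27.5 246.4] [179.3  -0.4 -21.8] w38.5 F [ 2.2 -5.3  0.4] -> shift [0.216 0.139 0.096] turn -0.007 dist 137 rows 3.3
```

View pics/w15.png

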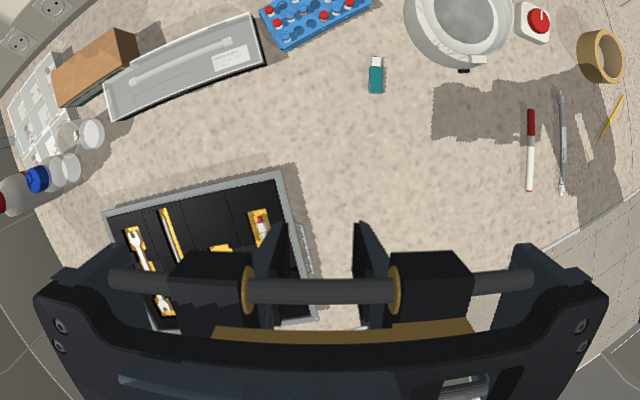

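Call:
arm_command --pt "0.58 0.216 0.139 0.096 0" --pt "0.58 0.216 0.139 0.096 0" --pt "0.58 0.216 0.139 0.096 0" --pt "0.58 0.216 0.139 0.096 0" --pt "0.58 0.216 0.139 0.096 0" --pt "0.58 0.216 0.139 0.096 0" --pt "0.58 0.216 0.139 0.096 0" --pt "0.58 0.216 0.139 0.096 0"

```text
time_s: 19.2
ee_pos: [669.6, -76.3, 200.8]
ee_rot: [179.3, -0.4, -21.7]
force: [-0.3, 0.8, 0.6]
gripper_width: 38.4
```

Run:
```python
from m import *
wshot('w16')
go(687,-82,100,-21.5)
for f in("w15","w16"):
    n,im,p=load(f)
    for c in big(cv2.inRange(hsv(im),(80,120,50),(100,255,255)),60): print(f,rect(n,c,8,p))
```

```text
t19.25 at [669.7 -76.3 201. ] [179.3  -0.4 -21.7] w38.4 F [0.3 0.1 1.1] -> shift [ 0.035 -0.005  0.202] turn -0.004 dist 103 rows 2.5
w15 [680.1 -80.3  33.7  16.  -21.3]
w16 [680.9 -80.6  33.   14.5 -21.9]
```

View pics/w16.png

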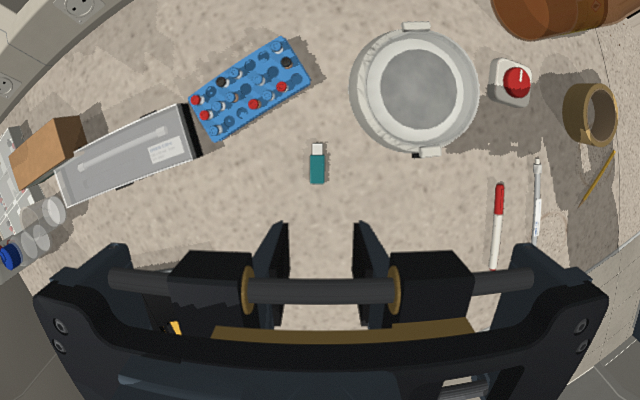

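Run:
```python
from m import *
_,a,pa=load("w15");_,b,pb=load("w16")
print(tri(ray("wrist",(464,71),pa),ray("wrist",(416,155),pb)))
A=cv2.resize(np.ascontiguousarray(a[0:90,390:530,::-1]),None,fx=4,fy=4,interpolation=cv2.INTER_CUBIC)[:,:400*2]
B=cv2.resize(np.ascontiguousarray(b[15:170,335:490,::-1]),None,fx=2.3,fy=2.3,interpolation=cv2.INTER_CUBIC)
A=cv2.resize(A,None,fx=.75,fy=.75);H=max(A.shape[0],B.shape[0])
o=np.hstack([cv2.copyMakeBorder(i,0,H-i.shape[0],0,4,cv2.BORDER_CONSTANT) for i in(A,B)]);print(o.shape);cv2.imwrite("pics/dev.png",o)
```

```text
(array([ 656.28033945, -196.16142803,   26.98438139]), np.float64(2.9224600679263015))
(356, 784, 3)
```

View pics/dev.png

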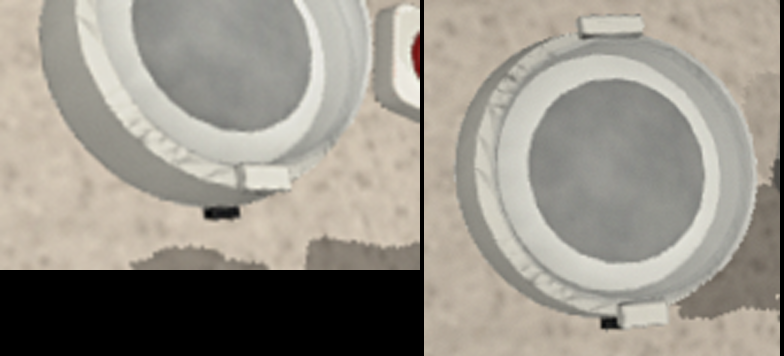

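Run:
```python
from m import *
_,a,pa=load("w15");_,b,pb=load("w16")
q=tri(ray("wrist",(470.7,59.3),pa),ray("wrist",(419.8,151.5),pb));print("tab",q)
# left outer silhouette at given heights
for z in(0,30,60,80): print(z,plane("wrist",[(350,87),(360,125),(385,147)],z,pb).round(0).tolist())
# gripper body corners at USB grasp
y=np.radians(-21.5)
for sx in(-38,38): print("body",687+np.cos(y)*sx+np.sin(y)*89,-82+np.sin(y)*sx-np.cos(y)*89)
```

```text
tab (array([ 668.78931644, -190.74376235,   66.24858469]), np.float64(1.8532131293972962))
0 [[757.0, -153.0, 0.0], [710.0, -148.0, 0.0], [674.0, -168.0, 0.0]]
30 [[756.0, -149.0, 30.0], [713.0, -145.0, 30.0], [680.0, -163.0, 30.0]]
60 [[755.0, -146.0, 60.0], [716.0, -141.0, 60.0], [686.0, -158.0, 60.0]]
80 [[755.0, -143.0, 80.0], [718.0, -139.0, 80.0], [689.0, -154.0, 80.0]]
body 619.0255232382207 -150.8801169348769
body 689.7372584048545 -178.73421016592349
```

The device's tab is about 66 mm high and the gripper body would be at ≥82 mm, so it clears. I will grip 5 mm toward the case end for extra margin.

```bash
python3 -c "
from h import *
go(682.3,-80.8,50,-21.6)"
```

```text
t19.25 at [669.7 -76.3 201. ] [179.3  -0.4 -21.7] w38.4 F [0.3 0.1 1.1] -> shift [ 0.025 -0.005  0.302] turn -0.002 dist 152 rows 3.6
```

Call:
arm_command --pt "0.58 0.025 -0.005 0.05 0" --pt "0.58 0.025 -0.005 0.13 0" --pt "0.58 0.025 -0.005 0.2 0" --pt "0.58 0.025 -0.005 0.27 0" --pt "0.58 0.025 -0.005 0.302 0" --pt "0.58 0.025 -0.005 0.302 0" --pt "0.58 0.025 -0.005 0.302 0" --pt "0.58 0.025 -0.005 0.302 0" --squeeze 20

```text
time_s: 19.92
ee_pos: [684.0, -80.2, 52.5]
ee_rot: [179.4, -0.7, -21.6]
force: [-1.0, 0.9, 1.1]
gripper_width: 38.5
```

```bash
python3 -c "
from h import *
go(682.3,-80.8,4.5,-21.6);wshot('w17')"
```

```text
t19.92 at [684.  -80.2  52.5] [179.4  -0.7 -21.6] w38.5 F [-1.   0.9  1.1] -> shift [-0.004  0.001  0.096] turn -0.001 dist 48 rows 1.2
```

View pics/w17.png

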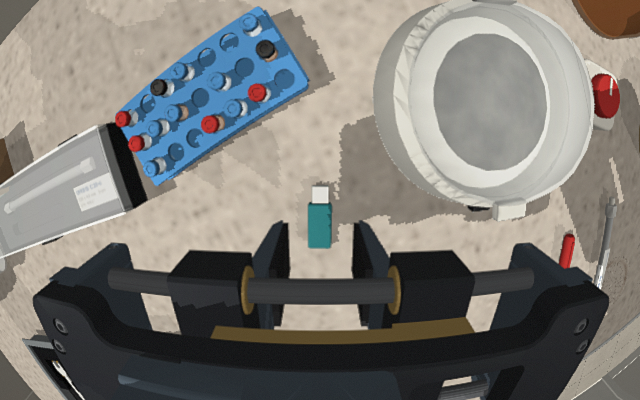

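The stick is centred between the fingers (u≈320) and the device is clear of the gripper. I descend.

Call:
arm_command --pt "0.58 -0.004 0.002 0.03 0" --pt "0.58 -0.004 0.002 0.05 0" --pt "0.58 -0.004 0.002 0.065 0" --pt "0.58 -0.004 0.002 0.08 0" --pt "0.58 -0.004 0.002 0.092 0" --pt "0.58 -0.004 0.002 0.096 0" --pt "0.58 -0.004 0.002 0.096 0"

```text
time_s: 20.55
ee_pos: [682.0, -81.2, 4.1]
ee_rot: [179.4, -0.6, -21.7]
force: [0.8, 0.3, -0.9]
gripper_width: 38.1
```

Call:
arm_command --pt "0.8 0 0 0 0" --pt "1 0 0 0 0" --pt "1 0 0 0 0" --pt "1 0 0 0 0" --pt "1 0 0 0 0" --pt "1 0 0 0 0"

```text
time_s: 21.05
ee_pos: [682.3, -81.3, 4.5]
ee_rot: [179.4, -0.7, -21.7]
force: [-0.0, 0.1, 0.6]
gripper_width: 17.4
```

Call:
arm_command --pt "1 0 0 -0.03 0" --pt "1 0 0 -0.1 0" --pt "1 0 0 -0.17 0" --pt "1 0 0 -0.17 0" --pt "1 0 0 -0.17 0"

```text
time_s: 21.47
ee_pos: [683.4, -80.2, 92.4]
ee_rot: [179.5, -1.0, -21.7]
force: [-0.9, -0.1, -0.4]
gripper_width: 17.5
```

```bash
python3 -c "
from h import *
wshot('w18');go(510.4,220.8,80,-10)"
```

```text
t21.52 at [681.8 -80.1  90.2] [179.4  -0.7 -21.7] w17.5 F [-0.5  0.7  0.2] -> shift [-0.541 -0.433  0.009] turn -0.259 dist 346 rows 8.3
```

View pics/w18.png

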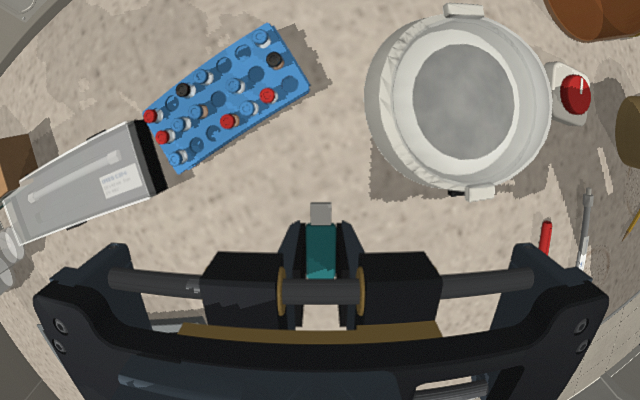

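The USB stick is held (17.5 mm). I carry it to its pocket.

Call:
arm_command --pt "1 -0.541 -0.433 0.0 -0.259" --pt "1 -0.541 -0.433 0.0 -0.259" --pt "1 -0.541 -0.433 0.0 -0.259" --pt "1 -0.541 -0.433 0.0 -0.259" --pt "1 -0.541 -0.433 0.0 -0.259" --pt "1 -0.541 -0.433 0.0 -0.259" --pt "1 -0.541 -0.433 0.0 -0.259" --pt "1 -0.541 -0.433 0.0 -0.259"

```text
time_s: 22.18
ee_pos: [514.3, 210.5, 82.8]
ee_rot: [179.1, -0.4, -10.0]
force: [0.5, -0.1, -0.2]
gripper_width: 17.7
```

Call:
arm_command --pt "1 0 -0.01 0 0" --pt "1 0 -0.01 0 0"

```text
time_s: 22.35
ee_pos: [513.0, 217.1, 81.1]
ee_rot: [179.0, -0.2, -9.8]
force: [0.1, -0.4, -0.1]
gripper_width: 17.7
```

```bash
python3 -c "
from h import *
im,p=wload('w18');R=Ro.from_euler('xyz',p[1],degrees=True).as_matrix()
for s in(26,29,32): print(s,proj('wrist',p[0]+R@np.array([s,0,-1]),p).round(1))
go(510.4,220.8,40,-10)"
```

```text
26 [[317.8 207.4]]
29 [[317.8 202.5]]
32 [[317.8 197.5]]
t22.35 at [513.  217.1  81.1] [179.   -0.2  -9.8] w17.7 F [ 0.1 -0.4 -0.1] -> shift [-0.007 -0.008  0.082] turn 0.005 dist 41 rows 1.0
```

Call:
arm_command --pt "1 -0.007 -0.008 0.04 0.005" --pt "1 -0.007 -0.008 0.082 0.005" --pt "1 -0.007 -0.008 0.1 0.005" --pt "1 -0.007 -0.008 0.11 0.005" --pt "1 -0.007 -0.008 0.118 0.005" --pt "1 -0.007 -0.008 0.124 0.005" --pt "1 -0.007 -0.008 0.124 0.005" --pt "1 -0.007 -0.008 0.124 0.005"

```text
time_s: 23.02
ee_pos: [510.9, 220.4, 19.5]
ee_rot: [179.1, -0.3, -10.0]
force: [-0.5, -0.4, -0.1]
gripper_width: 17.5
```

```bash
python3 -c "
from h import *
go(510.4,220.8,15.5,-10);wshot('w19')"
```

```text
t23.02 at [510.9 220.4  19.5] [179.1  -0.3 -10. ] w17.5 F [-0.5 -0.4 -0.1] -> shift [-0.001 -0.001  0.008] turn -0.001 dist 4 rows 0.1
```

View pics/w19.png

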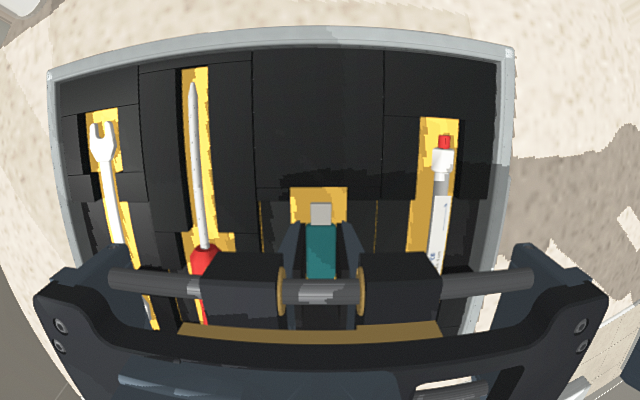

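The stick is centred over its pocket (plug at (320,213), pocket u 290–347). I lower 4 mm and release.

Call:
arm_command --pt "1 0 0 0.004 0" --pt "1 0 0 0.008 0" --pt "1 0 0 0.008 0" --pt "0.65 0 0 0.008 0" --pt "0.65 0 0 0.008 0" --pt "0.65 0 0 0.008 0" --pt "0.65 0 0 0.008 0" --pt "0.65 0 0 -0.03 0"

```text
time_s: 23.73
ee_pos: [508.4, 219.8, 32.0]
ee_rot: [178.9, 0.0, -10.0]
force: [0.2, 0.2, -0.6]
gripper_width: 31.8
```

Call:
arm_command --pt "0.65 0 0 -0.08 0" --pt "0.65 0 0 -0.15 0" --pt "0.65 0 0 -0.25 0" --pt "0.65 0 0 -0.35 0" --pt "0.65 -0.1 0 -0.42 0" --pt "0.65 -0.1 0 -0.42 0" --pt "0.65 -0.1 0 -0.42 0" --pt "0.65 -0.1 0 -0.42 0"

```text
time_s: 24.4
ee_pos: [460.0, 232.9, 243.4]
ee_rot: [179.0, -0.1, -10.0]
force: [0.5, 0.5, 0.1]
gripper_width: 32.2
```

Run:
```python
from m import *
wshot('w20');go(500,0,250,-10)
n,im,p=load("w20")
for nm,m,z,a in(("red",red(im),20,8),("teal",cv2.inRange(hsv(im),(80,120,50),(100,255,255)),19,20),("steel",cv2.inRange(hsv(im),(0,0,200),(180,22,255)),16,60)):
    for c in big(m,a):
        r=rect(n,c,z,p)
        if 380<r[0]<650 and 90<r[1]<420: print(nm,r)
```

```text
t24.45 at [460.  232.5 241.8] [178.9  -0.  -10. ] w31.9 F [ 0.   0.6 -0.6] -> shift [ 0.159  0.444 -0.008] turn 0.000 dist 236 rows 5.7
red [439.6 156.7   4.2   4.1  -7.6]
red [475.7 299.2  96.6  23.3 -11.4]
red [562.8 135.6   5.4   3.9  -9.6]
teal [508.8 219.1  32.2  15.4 -10. ]
steel [532.7 214.8  11.6  10.2 -10. ]
steel [549.4 415.9  81.    5.6  -8.5]
steel [501.2 144.7 115.1  12.4  -9.4]
steel [540.7 362.5 155.7  20.  -10.1]
steel [574.  282.7  98.1   2.9 -10.6]
```

View pics/w20.png

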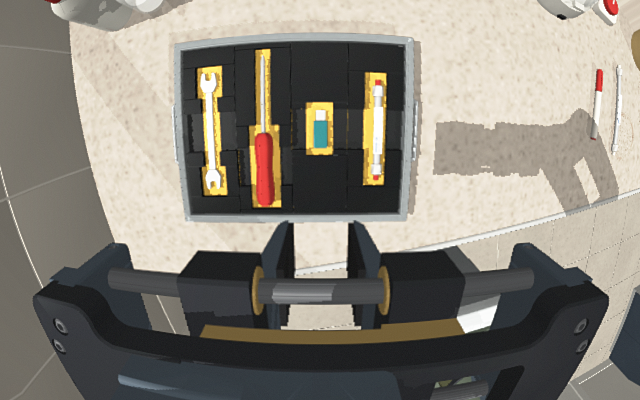

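All four sit in their recesses. One more view from the side lets me triangulate the resting heights and check the look-alikes.

Call:
arm_command --pt "0.5 0.16 0.444 0 0" --pt "0.5 0.16 0.444 0 0" --pt "0.5 0.16 0.444 0 0" --pt "0.5 0.16 0.444 0 0" --pt "0.5 0.16 0.444 0 0" --pt "0.5 0.16 0.444 0 0" --pt "0.5 0.16 0.444 0 0" --pt "0.5 0.16 0.444 0 0"

```text
time_s: 25.12
ee_pos: [500.2, -1.6, 244.1]
ee_rot: [178.8, 0.2, -10.2]
force: [-0.3, 0.8, -0.3]
gripper_width: 45.5
```

Call:
arm_command --pt "0.5 0 0 0 0" --pt "0.5 0 0 0 0" --pt "0.5 0 0 0 0"

```text
time_s: 25.37
ee_pos: [500.0, -0.6, 243.4]
ee_rot: [178.8, 0.3, -10.1]
force: [0.4, 0.2, -0.3]
gripper_width: 45.6
```

Run:
```python
from m import *
wshot('w21')
D={f:load(f) for f in("w20","w21")}
teal=lambda im:cv2.inRange(hsv(im),(80,120,50),(100,255,255))
st=lambda im:cv2.inRange(hsv(im),(0,0,200),(180,22,255))
for nm,fn,X in(("plug near",red,(439.6,156.7,18)),("plug far",red,(562.8,135.6,18)),("handle",red,(476,299,23)),("usb",teal,(509,219,19)),("spanner",st,(540,362,16))):
    cs=[]
    for f in D:
        n,im,p=D[f];uv=proj(n,[X],p)[0]
        cs.append(min((c for c,s in blobs(fn(im),5)[0]),key=lambda c:np.hypot(*(c-uv))))
    q,e=tri(ray("wrist",cs[0],D["w20"][2]),ray("wrist",cs[1],D["w21"][2]));print(nm,q.round(1),round(e,1),cs[1].round(0))
n,im,p=D["w21"]
for c in big(red(im),20):
    r=rect(n,c,12,p); print("red",r) if r[1]<0 else 0
s=env.state();print(s["time_s"],s["force"])
```

```text
plug near [439.3 156.4  17.8] 0.5 [216. 232.]
plug far [562.7 135.1  18. ] 0.5 [207. 145.]
handle [477.6 298.2  23.6] 0.0 [128. 224.]
usb [508.4 218.9  16.2] 0.7 [166. 194.]
spanner [544.6 362.4  12.3] 2.0 [ 91. 188.]
red [ 551.6 -299.    40.4   14.4  -15.2]
red [ 700.9 -375.2   46.9   33.6  -84.5]
25.4167 [ 0.46956088  0.76286758 -0.61475208]
```

View pics/w21.png

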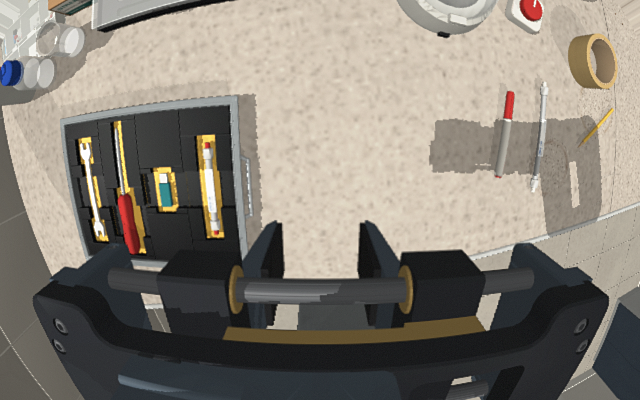

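Measured heights match seating on the floor at 11 mm: plug axes 17.8/18.0 mm (expected 17.5), handle 23.6 mm (expected 23). The marker has not moved and the bare column still lies in its place. I hand the job in.

```bash
python3 -c "
from workcell import env
print(env.job_done());print(env.state()['time_s'])"
```

```text
the job is handed in; nothing more can be done
None
the job is handed in; nothing more can be done
```

I put the plugged column, screwdriver, spanner and USB stick each into its own recess and handed the job in at about 25 s. No verdict was reported. The column was lowered into contact with the slot floor (about 10 N) before I let go.

My last checks used two wrist-camera views, taken with the gripper clear of everything:

| Item | Offset from recess centre | Angle to recess | Measured height |
|---|---|---|---|
| Column | about 3 mm | within 1° | plugs at 17.8 and 18.0 mm (17.5 expected) |
| Screwdriver | about 2 mm | about 1° | handle at 23.6 mm (23 expected) |
| USB stick | about 2–3 mm | within 1° | 16.2 mm, a loose value (top face expected at about 19) |
| Spanner | about 2 mm | within 1° | 12.3 mm, a loose value (top face expected at 15–16) |

- **Loose heights:** the USB stick and spanner both read about 3 mm low, and the two sight lines for the spanner missed each other by 2 mm. The pictures show both lying flat in their recesses.
- **Look-alikes:** the marker's cap measured within 1 mm of where it started. For the longer column I only checked in the last picture that it still lies in its place; I did not measure its position again.

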